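# Shut the oven, then hold the dusting stencil over the loaf cake

## Robot

A 7-joint arm with a two-finger parallel gripper is mounted at the origin on a cart in front of the work surface, level with it; the furniture and walls round the work are solid. World frame = base frame: x ahead of the robot, y to its left, z up, the work surface at z = 0. Lengths are in m, angles in rad, forces in N, time in s.
With the tool pointing down it reaches from about 0.4 to 0.85 m from the base axis. Payload 4.5 kg.
Tool frame: the origin (TCP) lies at the very end of the fingers, on their centre line; the grasp point (between the pads) lies arm.tcp_to_grasp behind it (arm.tcp_to_grasp is the distance from the TCP to the grasp point, in m); y points along the fingers, x is the direction in which the jaws open and shut, and the axes are right-handed (so a half turn about y gives the same grasp; the last joint's range is limited). The gripper opens to 88 mm and grips with 3 to 60 N. Pads are 18 mm wide; open, the fingers measure 123 mm over their backs; the gripper's body (75 mm by 187 mm) begins 45 mm behind the grasp point.
Start: joints at [1.235, 0.689, -0.195, 1.565, 0.157, 0.902, -0.215], TCP at [0.226, -0.583, 0.239] pointing down, gripper open.
Joint ranges: [-3.01, 3.01], [-0.46, 2.08], [-1.47, 1.51], [0.13, 2.56], [-1, 4.14], [0.04, 2.09], [-2.66, 2.66]. Speed limits (rad/s): [2.57, 2.57, 3.14, 3.14, 3.14, 3.14, 3.14].

## Interface

Orientations are given as a rotation vector (axis times angle).
In Python, from workcell import arm, imaging gives the robot as it stands.
- The arm moves only by the shell command python3 -m inch 'ROWS' [FORCE]. ROWS is JSON, a list of rows, each an object of numbers: "grip": the closure, from -1 (fully open) to 1 (shut), so that 0 is half open; "dx", "dy", "dz": the shift along the tool's x, y, z in mm; "wx", "wy", "wz": the turn, a rotation vector about the tool's x, y, z in degrees. In form: [{"grip": .., "dx": .., "dy": .., "dz": .., "wx": .., "wy": .., "wz": ..}, ...]. A call has 1 to 12 rows; each row is the pose to reach, as a shift and turn from the pose commanded when the call began, along the tool's axes at that moment; what a row does not reach only later rows make up. A row lasts 1/12 s, in which the tool goes at most 41.7 mm and 7.16 degrees, less where a joint would pass 70% of its speed; a pose out of reach is approached as far as the arm can. A call with a gripper value outside its range is refused whole. The fingers move at their own pace and stop on an object; FORCE is the grip in N (left out, the last holds). Time passes only in rows, so rows that repeat a pose let the fingers close. It gives the time, the measured TCP pose, the force and the opening at its end, in the units of the state.
- arm.read_state(): the state, without advancing time (a new reading comes with each control period).
- imaging.capture(name): name is "scene" or "top"; returns a dict with "image" (480x640x3 uint8, red, green, blue), "camera_matrix" (3x3 intrinsics, pixels), "rvec" (rotation vector, rad) and "tvec" (3), from world to camera coordinates, as OpenCV has them. Camera axes: x right, y down, z forward; pixel columns grow to the right and rows downward; lengths in m; the calibration is good to about 2 mm. A picture is of the moment at which its call begins. There is no depth.
- arm.job_done(): hands the job in, once; it reports no verdict.
The state is a dict: "time": time; "joint_pos": joint angles; "qvel": joint speeds; "joint_torque": joint torques, N m; "tcp_pos": TCP position; "eef_rot": TCP orientation; "contact_force": force on the tool from outside, world axes, zero at the start; "torque": the same for the moment, N m; "grip_width": finger opening in m.
Only numpy, scipy, OpenCV 4.12 (cv2) and the standard library are available. Lean on these libraries where they do the work, as an engineer would, in place of code of your own. Each camera call takes 0.05 s, during which the arm holds its last target.

## Task

Help me sugar the loaf cake that just came out: first push the little oven's door shut until its catch clicks home, so that the heat does not melt the glaze. Then pick up the steel dusting stencil by its wooden grip, bring it over the jars without disturbing anything, and hold its lattice sheet level about a centimetre above the glaze, centred on the cake and lined up with its long sides, never touching the cake. Finish while still holding it there, so that I can sift the sugar through.

Things in the scene. Friction and masses are not known exactly. Their poses are not given: they have to be found in the camera images.
- oven_door (a joint): oven door angle, rad: 0 is shut on its catch; grows as it opens (starts 0.4 to 0.7). Swings level about the upright hinge at its left edge, opening toward the robot; stays where it is left. From about 0.07 to 0.03 rad a sprung roller resists (some 5 to 9 N at door_push, less further from the hinge); past it the door is drawn to 0 and held there against a firm stop.
- door_hinge (a point): oven door's upright hinge line, at worktop height. Axes turn with the door: -y runs from hinge to free edge, -x is where its outside faces, z up. Door 257 mm wide, 22 thick (outer face 11 mm to -x of the hinge line), 19 to 214 mm above the worktop. Upright bar handle 30 mm off the outer face, 238 mm from the hinge, 62 to 172 mm high.
- door_push (a point): point on the outer face of the door's top rail, 170 mm from the hinge, 199 mm above the worktop: a good place to push. Axes as door_hinge. The oven is a fixed white box, 370 wide, 300 deep, 225 mm high. Wall cabinets hang 410 mm above the worktop, their fronts some 50 mm behind the shut door's face: keep the wrist on the robot's side (a tilted tool helps).
- stencil: dark steel stencil lying flat at the robot's left, 0.1 kg. Origin on its underside below the grip's middle; x runs from grip to sheet, z up. Grip: upright wooden bar 16 mm thick (x), 60 wide (y), from 4 to 46 mm above the underside; pinch it along x. A flat tang 30 mm wide, 4 thick leads to the lattice sheet, 140 (x) by 92 (y) by 4 mm, whose middle is 140 mm from the grip.
- stencil_mid (a point): middle of the underside of the stencil's lattice sheet; axes as the stencil's.
- cake: loaf cake with dark glaze, 130 long (x) by 76 wide (y) by 60 mm high, loose on the cooling rack, 0.4 kg. Origin at the centre of its underside; x along its length, z up. Either way round is the same.
- cake_top (a point): centre of the glazed top of the cake, 60 mm above its underside; axes as the cake's.
- rack: wire cooling rack under the cake, 177 (x) by 117 (y) mm, top 22 mm above the worktop, stays put; origin at the centre of its underside.
- nut_jar: glass jar with a lid, 65 mm across, 100 mm high; one of the row of three between stencil and cake, which may stand in any order. Origin at the centre of its underside. Not to be disturbed.
- spice: slim spice jar with a lid, 45 mm across, 106 mm high, in the row. Origin at the centre of its underside. Not to be disturbed.
- cup: frosted open plastic cup, 65 mm across, 65 mm high, in the row. Origin at the centre of its underside. Not to be disturbed.
- timer: round kitchen timer, 68 mm across, 45 mm high, behind the cake. Origin at the centre of its underside. Not to be disturbed.
- egg_cup: white egg cup, 49 mm across, 50 mm high, behind the cake. Origin at the centre of its underside. Not to be disturbed.
- mug: mug with a handle, 78 by 112 mm, 92 mm high, at the right in front of the oven's dials. Origin on its underside. Not to be disturbed.
- pepper: wooden pepper mill, 58 mm across, 170 mm high, toward the back behind the row of jars. Origin at the centre of its underside. Not to be disturbed.

How it is judged:
By the outcome, as a careful person would: the job done as asked, in the order asked, and still so for the second after the job is handed in, while the arm keeps its last pose, push and grip.
It also fails if it takes over 70 s, if anything falls off the work surface, if the arm or the gripper's body presses on something with over 40 N, if the wrist force passes 120 N, or if a joint passes its speed limit or range.

## Working session

There is one attempt and no reset: what is moved stays moved. The work goes in short steps, Python scripts to look and compute and a shell command to move; the robot and the scene stay as the last step left them, time stands still between calls to the robot, and variables do not carry over. Pictures are saved under pics/ and viewed, and the job is handed in when it is done.

```bash
ls; mkdir -p pics
python3 - <<'E'
from workcell import arm, imaging
import cv2,numpy as np
s=arm.read_state()
for k,v in s.items(): print(k,np.round(v,4))
print(arm.tcp_to_grasp)
for n in("scene","top"):
    c=imaging.capture(n); cv2.imwrite(f"pics/{n}0.png",c["image"][:,:,::-1]); print(n,c["camera_matrix"],c["rvec"],c["tvec"])
    R=cv2.Rodrigues(np.array(c["rvec"]))[0]; print(-R.T@np.array(c["tvec"]).ravel())
E
```

```text
pics
time 0.0
joint_pos [ 1.2348  0.69   -0.1945  1.5663  0.1573  0.9025 -0.2151]
qvel [ 0.0011 -0.0011 -0.0011 -0.0013 -0.0007 -0.0004  0.0007]
joint_torque [ 5.00000e-04 -5.27573e+01 -1.26660e+00 -1.53429e+01 -5.26000e-02
  6.60000e-03  1.00000e-04]
tcp_pos [ 0.2256 -0.5822  0.2379]
eef_rot [-1.3609  0.9337 -0.9312]
contact_force [ 0.1797 -0.7961 -0.0395]
torque [ 0.0356 -0.0161 -0.0399]
grip_width 0.0875
0.0187
scene [[566.31652298   0.         321.96706113]
 [  0.         566.31652298 241.11419586]
 [  0.           0.           1.        ]] [ 1.90463574 -0.74831461  0.4348499 ] [-0.38560624  0.25995256  1.33223515]
[-0.42419685 -1.08140927  0.80107991]
top [[485.41074372   0.         322.56276587]
 [  0.         485.41074372 233.9543627 ]
 [  0.           0.           1.        ]] [ 2.15129038 -2.07506754  0.22016709] [-0.0323958   0.52651936  1.50084312]
[ 0.20908019 -0.01678628  1.57696097]
```

View pics/scene0.png

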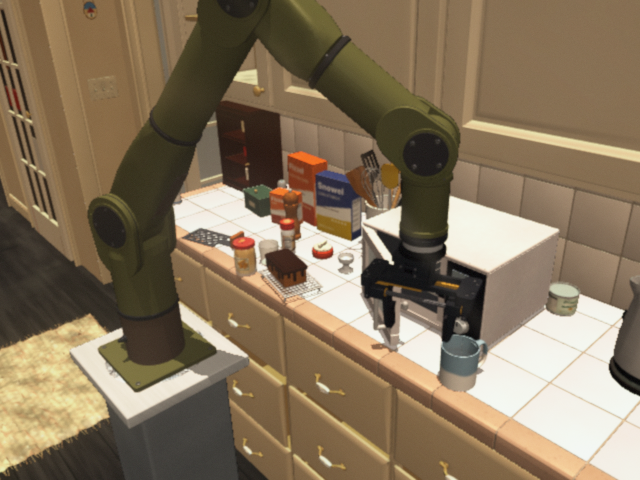

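View pics/top0.png

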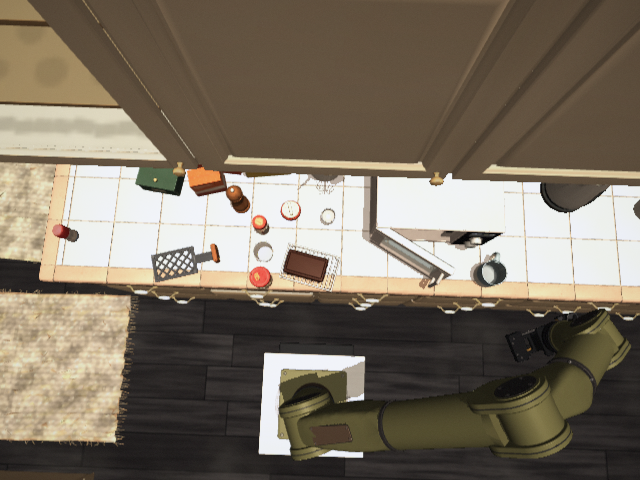

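The top view shows the stencil at about (185,262), the three jars at (260,225), (264,252) and (260,277), the cake at (305,264), the timer at (290,210), the egg cup at (328,215), the open door from about (375,235) to (443,280), and the mug at (490,272). I'll zoom in next.

```bash
cat > h.py <<'E'
from workcell import arm, imaging
import cv2,numpy as np
from scipy.spatial.transform import Rotation as Ro
def cap(n,f=None):
    c=imaging.capture(n); c["R"]=cv2.Rodrigues(np.array(c["rvec"]))[0]; c["t"]=np.array(c["tvec"]).ravel(); c["C"]=-c["R"].T@c["t"]
    if f: cv2.imwrite(f,c["image"][:,:,::-1])
    return c
def ray(c,u,v,z):
    d=c["R"].T@np.linalg.solve(c["camera_matrix"],np.array([u,v,1.])); C=c["C"]
    return C+d*(z-C[2])/d[2]
def proj(c,P):
    p=c["camera_matrix"]@(c["R"]@np.array(P,float)+c["t"]); return p[:2]/p[2]
def crop(c,x0,y0,x1,y1,k,f):
    im=c["image"][y0:y1,x0:x1,::-1]; cv2.imwrite(f,cv2.resize(im,None,fx=k,fy=k,interpolation=cv2.INTER_CUBIC))
E
python3 - <<'E'
from h import *
t=cap("top"); s=cap("scene")
crop(t,140,170,340,300,4,"pics/t1.png"); crop(t,355,170,515,300,5,"pics/t2.png")
crop(s,170,180,370,310,4,"pics/s1.png"); crop(s,350,190,510,390,3,"pics/s2.png")
E
```

```text
(no output)
```

View pics/t1.png

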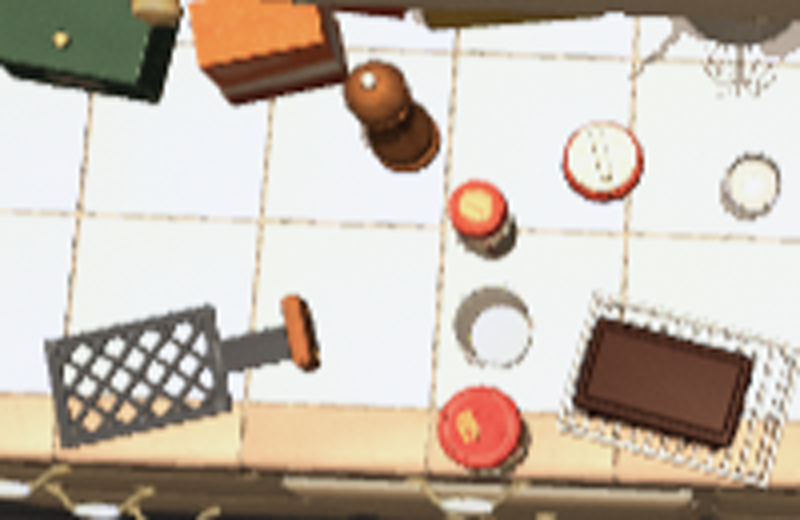

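View pics/t2.png

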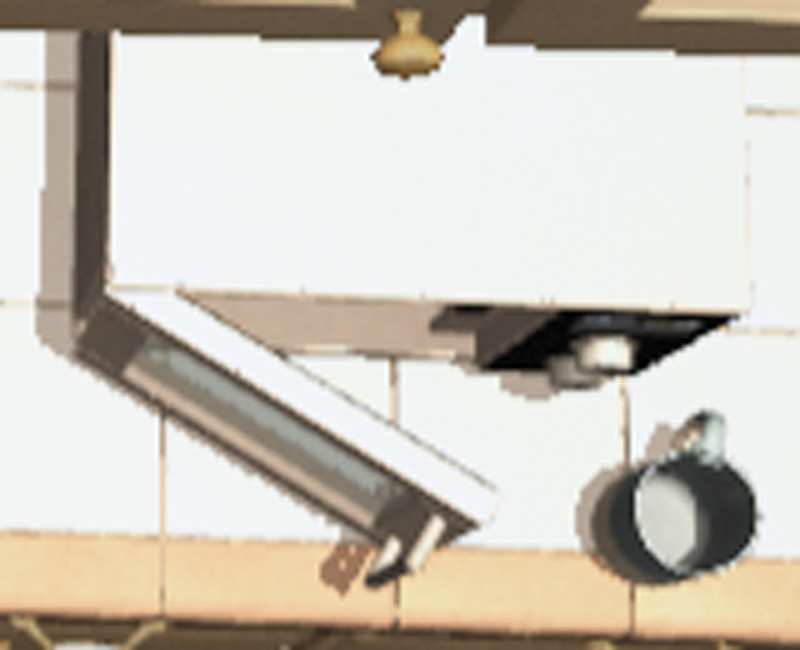

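View pics/s1.png

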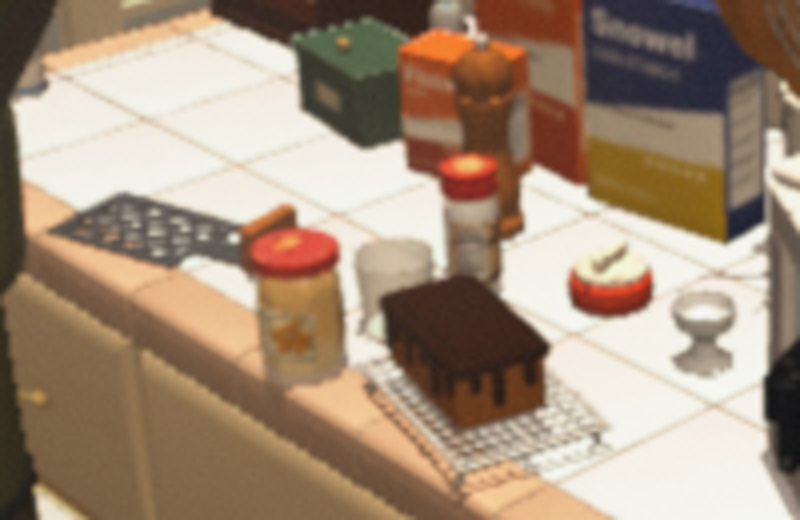

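View pics/s2.png

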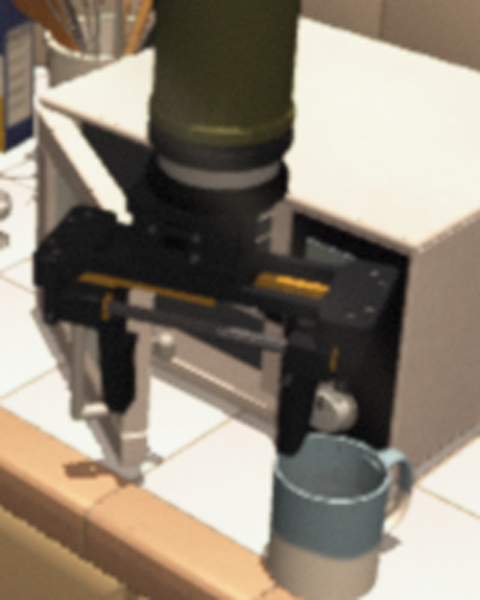

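Run:
```python
from h import *
t=cap("top"); s=cap("scene"); 
f=lambda u,v,z:ray(t,355+u/5,170+v/5,z)
a=f(112,297,.214);b=f(478,525,.214);c=f(498,492,.214);d=f(178,292,.214)
print("door outer a,b inner c,d",a,b,c,d, np.linalg.norm(a-b),np.linalg.norm(b-c), "ang",np.arctan2(b[0]-a[0],-(b[1]-a[1])), np.arctan2(c[0]-d[0],-(c[1]-d[1])))
print("oven front edge",f(108,290,.225),f(745,316,.225))
im=t["image"]; hsv=cv2.cvtColor(im,cv2.COLOR_RGB2HSV); 
# cake
def blob(m,x0,y0,x1,y1):
    k=np.zeros(m.shape,np.uint8); k[y0:y1,x0:x1]=m[y0:y1,x0:x1]
    cs,_=cv2.findContours(k,cv2.RETR_EXTERNAL,cv2.CHAIN_APPROX_NONE); return max(cs,key=cv2.contourArea)
g=im.max(2)
ck=blob(((g<110)).astype(np.uint8)*255,270,240,345,290)
r=cv2.minAreaRect(ck);print("cake",r)
bp=[ray(t,*p,.082) for p in cv2.boxPoints(r)]; print(np.round(bp,4)); print(np.mean(bp,0)); 
for i in range(4): e=bp[(i+1)%4]-bp[i]; print(np.linalg.norm(e),np.degrees(np.arctan2(e[1],e[0])))
# stencil
P=im.astype(int)
m=((abs(P[:,:,0]-P[:,:,2])<25)&(g<130)).astype(np.uint8)*255
m=cv2.morphologyEx(m,cv2.MORPH_OPEN,np.ones((2,2)))
st=blob(m,145,235,198,290); r=cv2.minAreaRect(st); print("sheet",r)
print(im[262,185],im[257,203])
mg=((hsv[:,:,1]>120)&(hsv[:,:,0]<20)).astype(np.uint8)*255
gr=blob(mg,206,240,222,268); print("grip",cv2.minAreaRect(gr), cv2.boundingRect(gr))
for n,(x0,y0,x1,y1),z in(("nut",(245,264,275,290),.1),("spice",(250,212,272,235),.106)):
    q=blob(((hsv[:,:,1]>100)&((hsv[:,:,0]<25)|(hsv[:,:,0]>170))&(P[:,:,0]>150)).astype(np.uint8)*255,x0,y0,x1,y1)
    (u,v),rr=cv2.minEnclosingCircle(q); print(n,u,v,rr,ray(t,u,v,z))
F=lambda u,v,z:ray(t,140+u/4,170+v/4,z)
print("cup rim",F(494,327,.065),"timer",F(603,160,.045),"egg",F(751,185,.05),"mug",f(700,505,.092),"pepper top",F(375,90,.17))
print("stencil corners", [np.round(F(*p,.004),4) for p in((46,340),(213,306),(230,408),(66,447))])
print("grip corners top", [np.round(F(*p,.046),4) for p in((283,297),(297,294),(318,366),(303,369))])
```

```text
door outer a,b inner c,d [ 0.51315101 -0.17087374  0.214     ] [ 0.38895027 -0.37911341  0.214     ] [ 0.40813961 -0.39079096  0.214     ] [ 0.51749044 -0.20881903  0.214     ] 0.24246563493804807 0.022463213220835016 ang -0.5377916041816738 -0.541096727141499
oven front edge [ 0.51470461 -0.16729598  0.225     ] [ 0.51284497 -0.53080897  0.225     ]
cake ((305.31610107421875, 265.775146484375), (41.72962951660156, 25.081506729125977), 14.470295906066895)
[[ 0.3946  0.1077  0.082 ]
 [ 0.4715  0.0921  0.082 ]
 [ 0.4432 -0.0352  0.082 ]
 [ 0.3669 -0.0184  0.082 ]]
[0.41904888 0.03653628 0.082     ]
0.07844947178138674 -11.437263884970982
0.1304259137855025 -102.54862813601159
0.07812396570683941 167.57700554179675
0.12907600597914182 77.58939408854093
sheet ((175.80245971679688, 264.6252136230469), (26.431304931640625, 45.15348434448242), 77.27564239501953)
[198 199 206] [99 94 89]
grip ((214.4423370361328, 252.71156311035156), (18.04268455505371, 6.0796003341674805), 78.69007110595703) (211, 244, 9, 18)
nut 259.3709716796875 276.2096862792969 10.856386184692383 [0.37916143 0.17449462 0.1       ]
spice 258.5961608886719 221.8076934814453 6.99240255355835 [0.54786736 0.18666887 0.106     ]
cup rim [0.46099095 0.17082489 0.065     ] timer [0.60518902 0.0929995  0.045     ] egg [ 0.58744314 -0.02808674  0.05      ] mug [ 0.42239709 -0.54871491  0.092     ] pepper top [0.62088819 0.25821203 0.17      ]
stencil corners [array([0.447, 0.544, 0.004]), array([0.4802, 0.4101, 0.004 ]), array([0.3967, 0.3888, 0.004 ]), array([0.3602, 0.5185, 0.004 ])]
grip corners top [array([0.4823, 0.3434, 0.046 ]), array([0.4852, 0.3325, 0.046 ]), array([0.4277, 0.3111, 0.046 ]), array([0.4248, 0.3228, 0.046 ])]
```

```bash
cat >> h.py <<'E'
def frame(heading,tilt,flip=0):
    # tool y: tilt deg from straight down toward heading (deg); tool x horizontal, perpendicular
    h=np.radians(heading); k=np.radians(tilt)
    y=np.array([np.sin(k)*np.cos(h),np.sin(k)*np.sin(h),-np.cos(k)])
    x=np.array([-np.sin(h),np.cos(h),0])*(-1 if flip else 1)
    return np.column_stack([x,y,np.cross(x,y)])
def rel(p,R=None):
    s=arm.read_state(); R0=Ro.from_rotvec(s["eef_rot"]).as_matrix()
    if R is None: R=R0
    d=R0.T@(np.array(p)-s["tcp_pos"])*1000; w=np.degrees(Ro.from_matrix(R0.T@R).as_rotvec())
    print("d",np.round(d,1),"w",np.round(w,1))
E
python3 - <<'E'
from h import *
s=arm.read_state(); print(np.round(Ro.from_rotvec(s["eef_rot"]).as_matrix(),3))
for f in(0,1): rel([.36,-.27,.26],frame(-15,40,f))
E
```

```text
[[ 0.361 -0.     0.932]
 [-0.932  0.001  0.361]
 [-0.001 -1.    -0.   ]]
d [-242.9  -21.4  238.1] w [ -16.3 -136.4  -49.7]
d [-242.9  -21.4  238.1] w [ 38.7  34.7 -12.7]
```

```bash
python3 -m inch '[{"grip":1,"dx":-120,"dy":-20,"dz":120,"wx":19,"wy":17,"wz":-6},{"grip":1,"dx":-120,"dy":-20,"dz":120,"wx":19,"wy":17,"wz":-6},{"grip":1,"dx":-120,"dy":-20,"dz":120,"wx":19,"wy":17,"wz":-6},{"grip":1,"dx":-120,"dy":-20,"dz":120,"wx":19,"wy":17,"wz":-6},{"grip":1,"dx":-243,"dy":-21,"dz":238,"wx":38.7,"wy":34.7,"wz":-12.7},{"grip":1,"dx":-243,"dy":-21,"dz":238,"wx":38.7,"wy":34.7,"wz":-12.7},{"grip":1,"dx":-243,"dy":-21,"dz":238,"wx":38.7,"wy":34.7,"wz":-12.7},{"grip":1,"dx":-243,"dy":-21,"dz":238,"wx":38.7,"wy":34.7,"wz":-12.7},{"grip":1,"dx":-243,"dy":-21,"dz":238,"wx":38.7,"wy":34.7,"wz":-12.7},{"grip":1,"dx":-243,"dy":-21,"dz":238,"wx":38.7,"wy":34.7,"wz":-12.7}]' 20
python3 - <<'E'
from h import *
s=arm.read_state(); print(s["joint_pos"])
rel([.385,-.275,.199],frame(-15,40,1))
t=cap("top","pics/t3.png");cap("scene","pics/s3.png")
E
```

```text
time: 1.13
tcp_pos: [0.3477, -0.3116, 0.3327]
eef_rot: [-0.63, 0.839, -1.648]
contact_force: [0.5, -0.4, -0.0]
grip_width: 0.0234
[ 1.62923607  0.35804452 -0.97725927  2.34555873 -0.9965654   0.04398405
 -0.05738449]
d [-40.9 124.1 -59.2] w [ 2.8  0.4 -2.1]
```

View pics/s3.png

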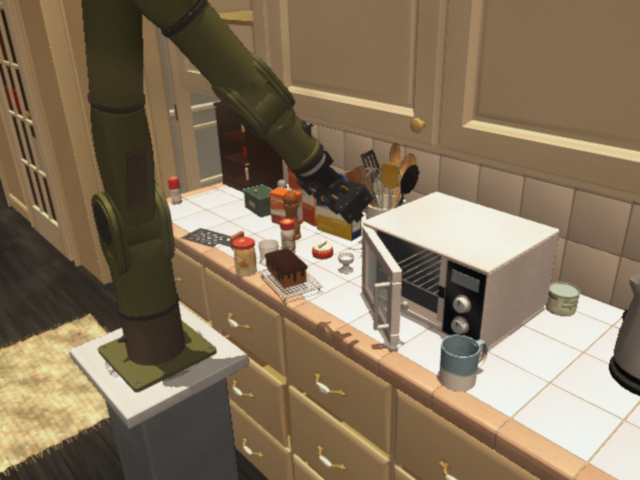

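View pics/t3.png

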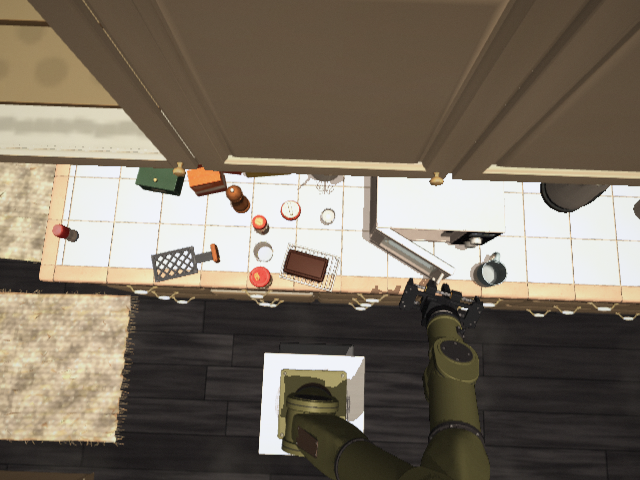

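Run:
```python
from h import *
for a in(-15,-30):
  for z in(.26,.199):rel([.385,-.275,z],frame(a,25,1))
```

```text
d [-43.3  75.8 -23.2] w [-12.2   0.5  -1.9]
d [-41.8 124.3 -60.1] w [-12.2   0.5  -1.9]
d [-43.3  75.8 -23.2] w [-11.9  13.3  -9.7]
d [-41.8 124.3 -60.1] w [-11.9  13.3  -9.7]
```

```bash
python3 -m inch '[{"grip":1,"dx":-43,"dy":40,"dz":-12,"wx":-6,"wy":0,"wz":-1},{"grip":1,"dx":-43,"dy":76,"dz":-23,"wx":-12,"wy":0.5,"wz":-2},{"grip":1,"dx":-43,"dy":76,"dz":-23,"wx":-12,"wy":0.5,"wz":-2},{"grip":1,"dx":-43,"dy":76,"dz":-23,"wx":-12,"wy":0.5,"wz":-2},{"grip":1,"dx":-42,"dy":124,"dz":-60,"wx":-12,"wy":0.5,"wz":-2},{"grip":1,"dx":-42,"dy":124,"dz":-60,"wx":-12,"wy":0.5,"wz":-2},{"grip":1,"dx":-42,"dy":124,"dz":-60,"wx":-12,"wy":0.5,"wz":-2}]'
python3 - <<'E'
from h import *
s=arm.read_state(); print(s["joint_pos"],s["contact_force"])
rel([.385,-.275,.199],frame(-15,25,1))
t=cap("top");crop(t,355,170,515,300,5,"pics/t4.png");cap("scene","pics/s4.png")
E
```

```text
time: 1.82
tcp_pos: [0.3947, -0.2896, 0.2274]
eef_rot: [-0.801, 1.068, -1.572]
contact_force: [-0.2, -0.3, -0.1]
grip_width: 0.0006
[ 0.82785975  0.47059256 -0.26224961  2.29915842 -0.99992511  0.0428464
 -0.22017799] [-0.23898423 -0.32885608 -0.14027919]
d [-11.1  21.4 -23. ] w [ 2.5 -0.  -1.3]
```

View pics/s4.png

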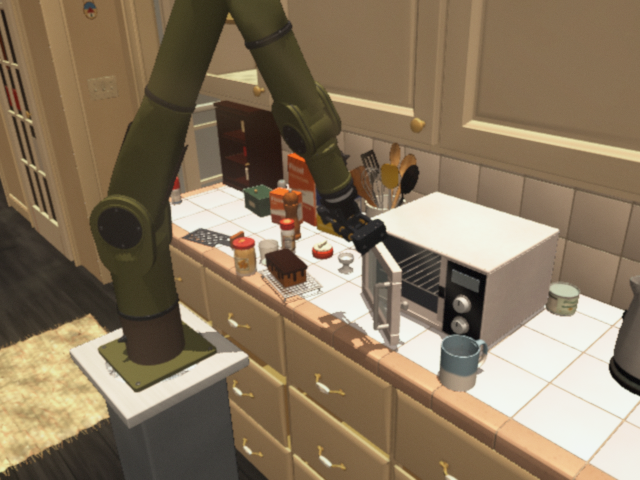

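View pics/t4.png

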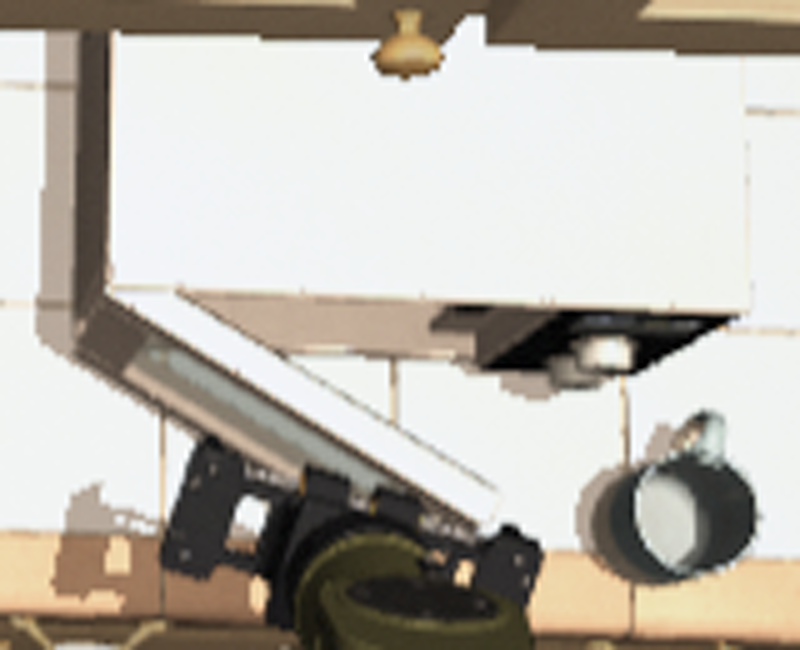

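Run:
```python
from h import *
rel([.395,-.285,.215],frame(-20,15,1))
rel([.395,-.285,.197],frame(-20,15,1))
```

```text
d [-5.4 12.5 -4.3] w [-7.5  4.6 -2.9]
d [ -5.   29.1 -11.2] w [-7.5  4.6 -2.9]
```

```bash
python3 -m inch '[{"grip":1,"dx":-5,"dy":12,"dz":-4,"wx":-7.5,"wy":4.6,"wz":-3},{"grip":1,"dx":-5,"dy":20,"dz":-7,"wx":-7.5,"wy":4.6,"wz":-3},{"grip":1,"dx":-5,"dy":29,"dz":-11,"wx":-7.5,"wy":4.6,"wz":-3},{"grip":1,"dx":-5,"dy":29,"dz":-11,"wx":-7.5,"wy":4.6,"wz":-3}]'
python3 - <<'E'
from h import *
s=arm.read_state(); print(s["joint_pos"],s["contact_force"])
rel([.395,-.285,.197],frame(-20,15,1))
H=np.array([.530,-.164])
for th in (.54,.45,.3,.2,.1,.05,0,-.02):
    d=np.array([-np.sin(th),-np.cos(th)]);n=np.array([-np.cos(th),np.sin(th)])
    p=H+.17*d+.019*n; print(th,p); rel([*p,.197],frame(-15,15,1))
E
```

```text
time: 2.25
tcp_pos: [0.3953, -0.2844, 0.1978]
eef_rot: [-0.864, 1.229, -1.605]
contact_force: [0.3, 0.6, 0.1]
grip_width: 0.0004
[ 0.45966217  0.53076351  0.16069296  2.26090819 -0.9614285   0.17131591
 -0.39469685] [0.27406729 0.64952679 0.06930446]
d [ 0.7  0.7 -0.3] w [-0.   0.1  0.1]
0.54 [ 0.42630042 -0.30004189]
d [ 4.1  9.7 33.1] w [-0.  -4.8  1.4]
0.45 [ 0.43894736 -0.30881166]
d [ 8.1 13.6 47.5] w [-0.  -4.8  1.4]
0.3 [ 0.46161017 -0.32079232]
d [11.6 20.1 72. ] w [-0.  -4.8  1.4]
0.2 [ 0.47760495 -0.3268366 ]
d [11.8 24.6 88.5] w [-0.  -4.8  1.4]
0.1 [ 0.49412324 -0.33125387]
d [ 10.3  29.  104.9] w [-0.  -4.8  1.4]
0.05 [ 0.50252729 -0.33283794]
d [  8.9  31.2 113.1] w [-0.  -4.8  1.4]
0 [ 0.511 -0.334]
d [  7.1  33.3 121.2] w [-0.  -4.8  1.4]
-0.02 [ 0.51440357 -0.33434598]
d [  6.3  34.2 124.4] w [-0.  -4.8  1.4]
```

```bash
python3 -m inch '[{"grip":1,"dx":2,"dy":5,"dz":17,"wx":0,"wy":-1,"wz":0},{"grip":1,"dx":4,"dy":10,"dz":33,"wx":0,"wy":-2,"wz":0.5},{"grip":1,"dx":6,"dy":12,"dz":40,"wx":0,"wy":-3,"wz":1},{"grip":1,"dx":8,"dy":14,"dz":48,"wx":0,"wy":-4,"wz":1.2},{"grip":1,"dx":10,"dy":16,"dz":56,"wx":0,"wy":-4.8,"wz":1.4},{"grip":1,"dx":11,"dy":18,"dz":64,"wx":0,"wy":-4.8,"wz":1.4},{"grip":1,"dx":11.6,"dy":20,"dz":72,"wx":0,"wy":-4.8,"wz":1.4},{"grip":1,"dx":11.8,"dy":22,"dz":80,"wx":0,"wy":-4.8,"wz":1.4},{"grip":1,"dx":11.8,"dy":24,"dz":86,"wx":0,"wy":-4.8,"wz":1.4}]'
python3 - <<'E'
from h import *
s=arm.read_state(); print(s["joint_pos"],s["contact_force"])
t=cap("top");crop(t,355,170,515,300,5,"pics/t5.png");cap("scene","pics/s5.png")
H=np.array([.530,-.164])
for th in (.1,.05,0,-.02,-.04):
    d=np.array([-np.sin(th),-np.cos(th)]);n=np.array([-np.cos(th),np.sin(th)])
    p=H+.17*d+.019*n; print(th,p); rel([*p,.197],frame(-15,15,1))
E
```

```text
time: 3.0
tcp_pos: [0.4757, -0.3268, 0.1978]
eef_rot: [-0.902, 1.175, -1.535]
contact_force: [-1.1, 0.7, 0.6]
grip_width: 0.0004
[ 0.36401669  0.63263245  0.32709956  2.01435765 -0.83111356  0.38183308
 -0.46797639] [-1.10496864  0.73101809  0.6198914 ]
0.1 [ 0.49412324 -0.33125387]
d [-0.3  5.6 17.4] w [-0.2  0.1  0.1]
0.05 [ 0.50252729 -0.33283794]
d [-1.   7.8 25.7] w [-0.2  0.1  0.1]
0 [ 0.511 -0.334]
d [-2.  10.  33.9] w [-0.2  0.1  0.1]
-0.02 [ 0.51440357 -0.33434598]
d [-2.6 10.9 37.1] w [-0.2  0.1  0.1]
-0.04 [ 0.51781338 -0.33462382]
d [-3.2 11.8 40.4] w [-0.2  0.1  0.1]
```

View pics/s5.png

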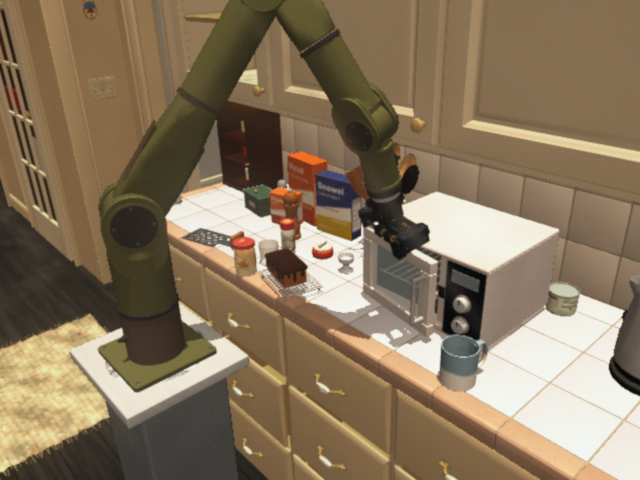

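View pics/t5.png

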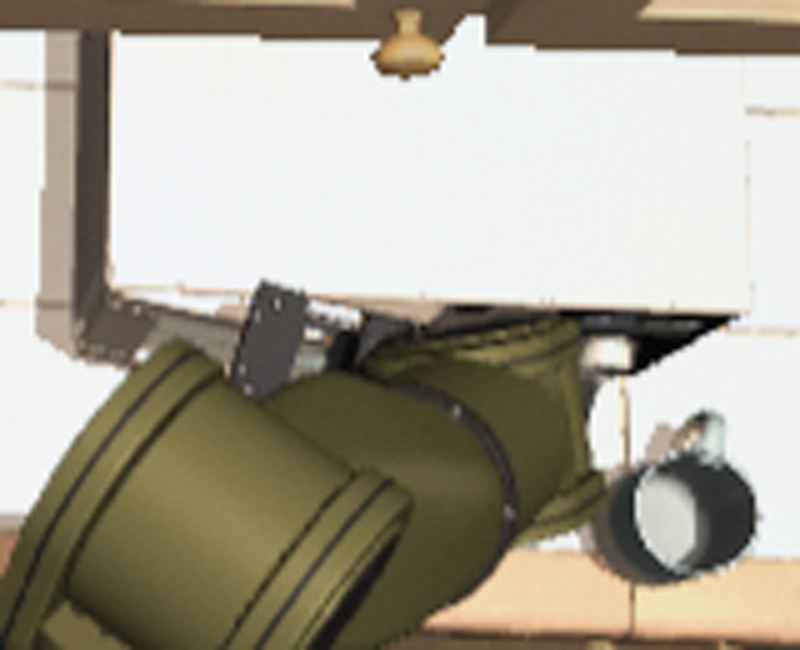

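```bash
python3 -m inch '[{"grip":1,"dx":0,"dy":2.5,"dz":8},{"grip":1,"dx":0,"dy":5,"dz":15},{"grip":1,"dx":-1,"dy":7,"dz":20},{"grip":1,"dx":-1,"dy":8,"dz":25},{"grip":1,"dx":-2,"dy":9,"dz":29},{"grip":1,"dx":-2,"dy":10,"dz":32},{"grip":1,"dx":-2,"dy":10,"dz":34}]'
python3 -c "
from h import *
s=arm.read_state(); print(s['contact_force'],s['joint_pos'])"
```

```text
[-0.48632984 -0.10144104 -0.00172584] [ 0.3635699   0.63285958  0.32646042  2.01380734 -0.8316369   0.38061961
 -0.46712692]schema error: expected keys grip, dx, dy, dz, wx, wy, wz
```

```bash
python3 -m inch '[{"grip":1,"dx":0,"dy":2.5,"dz":8,"wx":0,"wy":0,"wz":0},{"grip":1,"dx":0,"dy":5,"dz":15,"wx":0,"wy":0,"wz":0},{"grip":1,"dx":-1,"dy":7,"dz":20,"wx":0,"wy":0,"wz":0},{"grip":1,"dx":-1,"dy":8,"dz":25,"wx":0,"wy":0,"wz":0},{"grip":1,"dx":-2,"dy":9,"dz":29,"wx":0,"wy":0,"wz":0},{"grip":1,"dx":-2,"dy":10,"dz":32,"wx":0,"wy":0,"wz":0},{"grip":1,"dx":-2,"dy":10,"dz":34,"wx":0,"wy":0,"wz":0}]'
python3 -c "
from h import *
s=arm.read_state(); print(s['contact_force'],s['joint_pos'])
t=cap('top');crop(t,355,170,515,300,5,'pics/t6.png')"
```

```text
time: 3.68
tcp_pos: [0.5052, -0.3326, 0.1958]
eef_rot: [-0.905, 1.184, -1.53]
contact_force: [-16.3, 4.7, 9.3]
grip_width: 0.0004
[-16.27349326   4.738901     9.34199762] [ 0.31743106  0.67350174  0.37907773  1.9321824  -0.80385398  0.44602957
 -0.53071458]
```

View pics/t6.png

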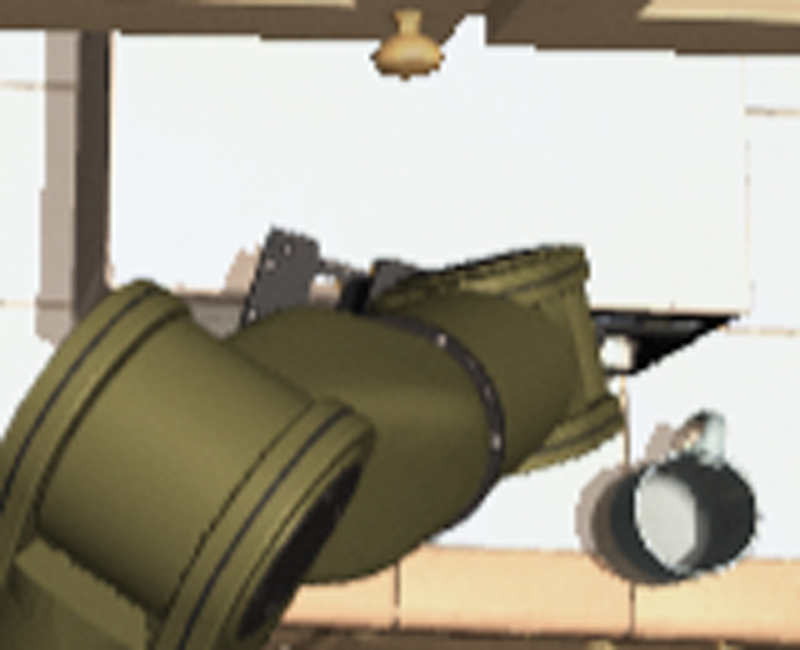

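```bash
python3 -m inch '[{"grip":1,"dx":0,"dy":1,"dz":3,"wx":0,"wy":0,"wz":0},{"grip":1,"dx":0,"dy":1,"dz":4,"wx":0,"wy":0,"wz":0},{"grip":1,"dx":0,"dy":1,"dz":4,"wx":0,"wy":0,"wz":0}]'
python3 -c "
from h import *
rel([.40,-.29,.24])"
```

```text
time: 3.98
tcp_pos: [0.5054, -0.3328, 0.1954]
eef_rot: [-0.906, 1.19, -1.528]
contact_force: [-22.3, 7.7, 15.9]
grip_width: 0.0003
d [-13.9 -71.1 -98.4] w [0. 0. 0.]
```

```bash
python3 -m inch '[{"grip":1,"dx":-2,"dy":-7,"dz":-30,"wx":0,"wy":0,"wz":0},{"grip":1,"dx":-7,"dy":-35,"dz":-60,"wx":0,"wy":0,"wz":0},{"grip":0,"dx":-14,"dy":-70,"dz":-100,"wx":0,"wy":0,"wz":0},{"grip":-0.2,"dx":-14,"dy":-110,"dz":-140,"wx":0,"wy":0,"wz":0},{"grip":-0.2,"dx":-14,"dy":-150,"dz":-180,"wx":0,"wy":0,"wz":0},{"grip":-0.2,"dx":-14,"dy":-150,"dz":-200,"wx":0,"wy":0,"wz":0}]'
python3 -c "
from h import *
s=arm.read_state(); print(s['contact_force'],s['joint_pos'])
t=cap('top','pics/t7f.png');crop(t,355,170,515,300,5,'pics/t7.png');cap('scene','pics/s7.png')"
```

```text
time: 4.48
tcp_pos: [0.3078, -0.2658, 0.2873]
eef_rot: [-0.901, 1.171, -1.537]
contact_force: [0.1, -0.2, 0.3]
grip_width: 0.0251
[ 0.05950975 -0.1873988   0.25491062] [ 0.33513361  0.2792265   0.46677544  2.33153439 -0.68505119  0.40449507
 -0.44697797]
```

View pics/t7.png

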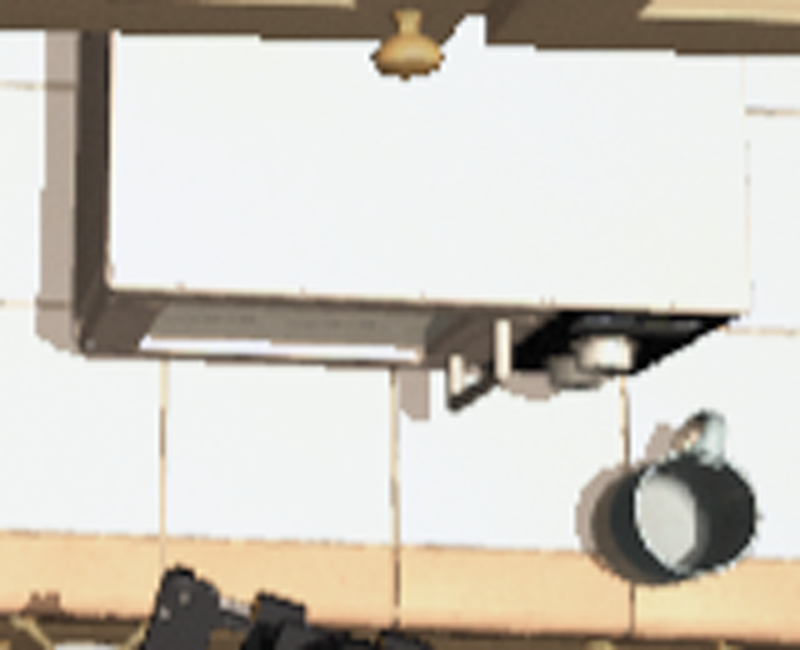

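View pics/s7.png

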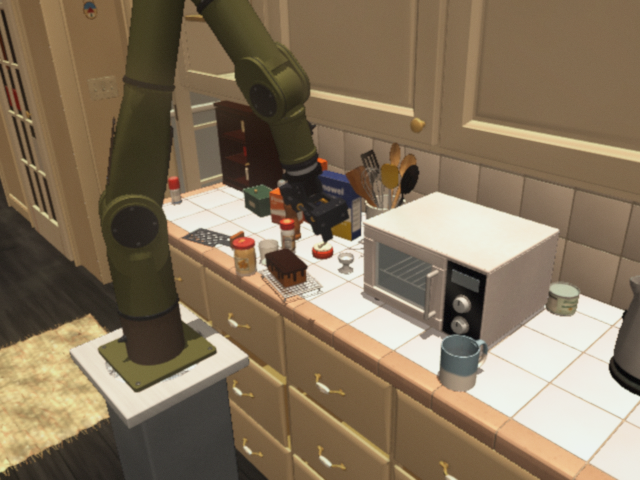

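Run:
```python
from h import *
t=cap("top"); s=cap("scene"); im=t["image"].astype(int); g=im.max(2)
crop(t,145,235,225,290,10,"pics/t8.png");crop(s,175,220,255,275,10,"pics/s8.png")
m=((g<150)).astype(np.uint8)*255; k=np.zeros_like(m); k[238:290,145:193]=m[238:290,145:193]
k=cv2.morphologyEx(k,cv2.MORPH_CLOSE,np.ones((5,5)))
cs,_=cv2.findContours(k,cv2.RETR_EXTERNAL,cv2.CHAIN_APPROX_NONE); c=max(cs,key=cv2.contourArea)
r=cv2.minAreaRect(c); print(r); bp=np.array([ray(t,*p,.004) for p in cv2.boxPoints(r)]); print(bp.round(4),bp.mean(0))
for i in range(4): e=bp[(i+1)%4]-bp[i]; print(np.linalg.norm(e),np.degrees(np.arctan2(e[1],e[0])))
```

```text
((168.49998474121094, 267.5), (46.99999237060547, 42.99999237060547), -0.0)
[[0.3355 0.553  0.004 ]
 [0.4761 0.5686 0.004 ]
 [0.4817 0.4144 0.004 ]
 [0.341  0.4016 0.004 ]] [0.40859026 0.48440776 0.004     ]
0.1414440214838396 6.3074299590583305
0.15427677692817374 -87.90978226877232
0.141337361173986 -174.819066325712
0.15149579988435377 92.06347038179459
```

View pics/t8.png

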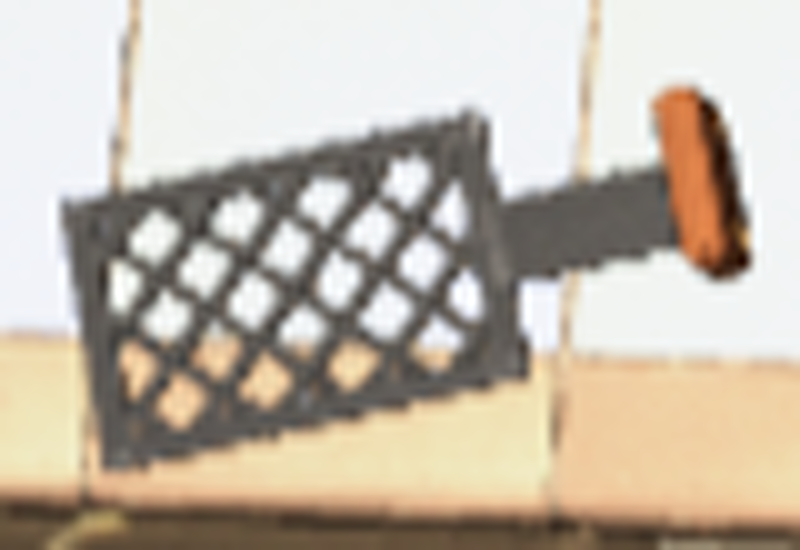

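View pics/s8.png

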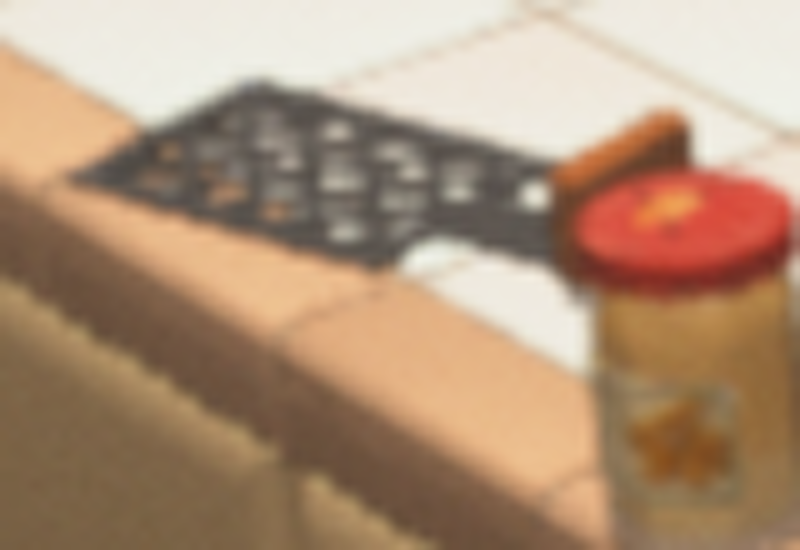

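Run:
```python
from h import *
t=cap("top")
F=lambda u,v,z:ray(t,145+(u+.5)/10-.5,235+(v+.5)/10-.5,z)
c=[F(*p,.004) for p in((66,203),(485,110),(529,376),(106,469))]
c=np.array(c);print(c.round(4)); m=c.mean(0)
hd=lambda e:np.degrees(np.arctan2(e[1],e[0]))
print("mid",m,"L",np.linalg.norm(c[0]-c[1]),np.linalg.norm(c[3]-c[2]),"W",np.linalg.norm(c[0]-c[3]),np.linalg.norm(c[1]-c[2]),"head",hd(c[0]-c[1]),hd(c[3]-c[2]),hd(c[0]-c[3])+90,hd(c[1]-c[2])+90)
a=(F(500,203,.004)+F(512,280,.004))/2;b=(F(665,172,.004)+F(680,243,.004))/2
print("tang",a,b,hd(a-b))
g=np.array([F(*p,.046) for p in((653,92),(692,86),(735,268),(700,272))]);print("grip",g.round(4),g.mean(0), hd(m-g.mean(0)),np.linalg.norm((m-g.mean(0))[:2]))
h=np.radians(104); print("grip from sheet",m-.14*np.array([np.cos(h),np.sin(h),0]))
```

```text
[[0.4475 0.5452 0.004 ]
 [0.4834 0.4111 0.004 ]
 [0.3962 0.3889 0.004 ]
 [0.361  0.5229 0.004 ]]
mid [0.42201289 0.46703582 0.004     ] L 0.1388657628855005 0.13857391256571552 W 0.08929372344406591 0.08997827283622459 head 104.97293866236667 104.69115402215947 104.46472082625002 104.28166746295005
tang [0.44002598 0.40030034 0.004     ] [0.45323392 0.34686129 0.004     ] 103.88293687025205
grip [[0.4839 0.3465 0.046 ]
 [0.4863 0.3341 0.046 ]
 [0.428  0.3157 0.046 ]
 [0.4263 0.3267 0.046 ]] [0.45609876 0.33075482 0.046     ] 104.04242555783657 0.14047903594793534
grip from sheet [0.45588195 0.33119442 0.004     ]
```

Run:
```python
from h import *
rel([.464,.333,.2],frame(14.4,0,1))
rel([.40,.0,.28],frame(0,0,1))
```

```text
d [-618.6   80.8  -27.6] w [-14.9 -29.2   4. ]
d [-280.3   10.4   16.9] w [-15.1 -14.9   2.1]
```

```bash
python3 -m inch '[{"grip":-0.2,"dx":-280,"dy":10,"dz":17,"wx":-15,"wy":-15,"wz":2},{"grip":-0.2,"dx":-280,"dy":10,"dz":17,"wx":-15,"wy":-15,"wz":2},{"grip":-0.2,"dx":-280,"dy":10,"dz":17,"wx":-15,"wy":-15,"wz":2},{"grip":-0.2,"dx":-280,"dy":10,"dz":17,"wx":-15,"wy":-15,"wz":2},{"grip":-0.2,"dx":-280,"dy":10,"dz":17,"wx":-15,"wy":-15,"wz":2},{"grip":-0.2,"dx":-280,"dy":10,"dz":17,"wx":-15,"wy":-15,"wz":2},{"grip":-0.2,"dx":-280,"dy":10,"dz":17,"wx":-15,"wy":-15,"wz":2},{"grip":-0.2,"dx":-280,"dy":10,"dz":17,"wx":-15,"wy":-15,"wz":2},{"grip":-0.2,"dx":-280,"dy":10,"dz":17,"wx":-15,"wy":-15,"wz":2}]'
python3 - <<'E'
from h import *
s=arm.read_state(); print(s['joint_pos'])
rel([.464,.333,.25],frame(14.4,0,1))
rel([.464,.333,.12],frame(14.4,0,1))
E
```

```text
time: 5.48
tcp_pos: [0.401, 0.0043, 0.2792]
eef_rot: [-1.215, 1.201, -1.202]
contact_force: [-0.0, 0.6, 0.2]
grip_width: 0.053
[-0.57031207  0.40156408  0.64564257  2.16344317 -0.37832974  0.68689773
 -1.22593425]
d [-328.    28.9   66.6] w [  0.  -13.8   0.1]
d [-328.1  158.9   66.6] w [  0.  -13.8   0.1]
```

```bash
python3 -m inch '[{"grip":-0.2,"dx":-328,"dy":29,"dz":67,"wx":0,"wy":-13.8,"wz":0},{"grip":-0.2,"dx":-328,"dy":29,"dz":67,"wx":0,"wy":-13.8,"wz":0},{"grip":-0.2,"dx":-328,"dy":29,"dz":67,"wx":0,"wy":-13.8,"wz":0},{"grip":-0.2,"dx":-328,"dy":29,"dz":67,"wx":0,"wy":-13.8,"wz":0},{"grip":-0.2,"dx":-328,"dy":29,"dz":67,"wx":0,"wy":-13.8,"wz":0},{"grip":-0.2,"dx":-328,"dy":29,"dz":67,"wx":0,"wy":-13.8,"wz":0},{"grip":-0.2,"dx":-328,"dy":29,"dz":67,"wx":0,"wy":-13.8,"wz":0},{"grip":-0.2,"dx":-328,"dy":29,"dz":67,"wx":0,"wy":-13.8,"wz":0},{"grip":-0.2,"dx":-328,"dy":29,"dz":67,"wx":0,"wy":-13.8,"wz":0},{"grip":-0.2,"dx":-328,"dy":80,"dz":67,"wx":0,"wy":-13.8,"wz":0},{"grip":-0.2,"dx":-328,"dy":159,"dz":67,"wx":0,"wy":-13.8,"wz":0},{"grip":-0.2,"dx":-328,"dy":159,"dz":67,"wx":0,"wy":-13.8,"wz":0}]'
python3 - <<'E'
from h import *
s=arm.read_state(); print(s['joint_pos'])
rel([.464,.333,.1],frame(14.4,0,1))
rel([.464,.333,.012],frame(14.4,0,1))
cap("scene","pics/s9.png"); t=cap("top","pics/t9.png")
E
```

```text
time: 6.48
tcp_pos: [0.4671, 0.3271, 0.1246]
eef_rot: [-1.312, 1.028, -1.032]
contact_force: [0.1, -0.0, 0.1]
grip_width: 0.0527
[-0.93045152  0.82370207  0.41917413  1.85234945 -0.56816326  0.58470941
 -1.47804986]
d [-6.5 24.6 -1.6] w [-0.1 -0.6  0.1]
d [ -6.6 112.6  -1.8] w [-0.1 -0.6  0.1]
```

View pics/s9.png

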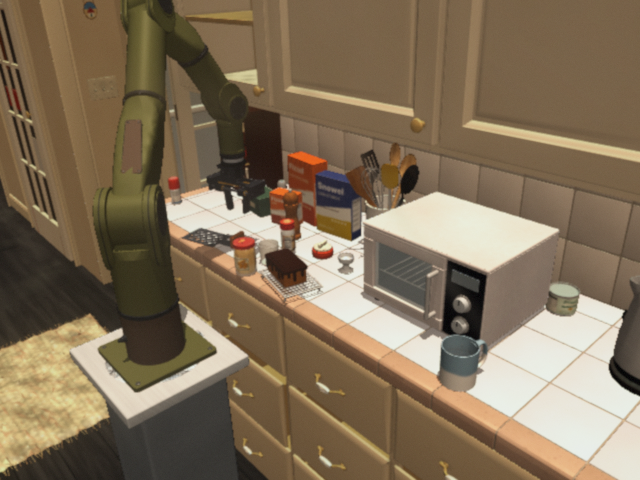

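View pics/t9.png

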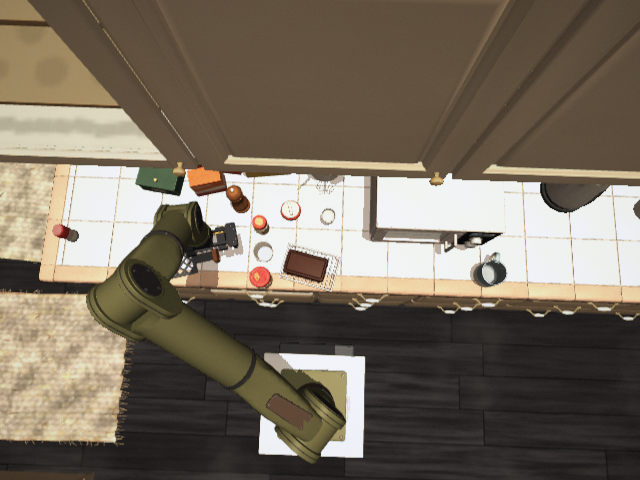

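```bash
python3 -m inch '[{"grip":-0.2,"dx":-6.5,"dy":25,"dz":-2,"wx":0,"wy":-0.6,"wz":0},{"grip":-0.2,"dx":-6.5,"dy":50,"dz":-2,"wx":0,"wy":-0.6,"wz":0},{"grip":-0.2,"dx":-6.5,"dy":70,"dz":-2,"wx":0,"wy":-0.6,"wz":0},{"grip":-0.2,"dx":-6.5,"dy":90,"dz":-2,"wx":0,"wy":-0.6,"wz":0},{"grip":-0.2,"dx":-6.5,"dy":103,"dz":-2,"wx":0,"wy":-0.6,"wz":0},{"grip":-0.2,"dx":-6.5,"dy":111,"dz":-2,"wx":0,"wy":-0.6,"wz":0},{"grip":-0.2,"dx":-6.5,"dy":113,"dz":-2,"wx":0,"wy":-0.6,"wz":0},{"grip":-0.2,"dx":-6.5,"dy":113,"dz":-2,"wx":0,"wy":-0.6,"wz":0}]'
python3 - <<'E'
from h import *
s=arm.read_state(); print(s['contact_force'])
rel([.464,.333,.011],frame(14.4,0,1))
s=cap("scene");crop(s,170,150,330,290,5,"pics/s10.png")
E
```

```text
time: 7.25
tcp_pos: [0.4626, 0.3341, 0.0138]
eef_rot: [-1.317, 1.021, -1.022]
contact_force: [-0.2, 0.8, 0.1]
grip_width: 0.0529
[-0.1964606   0.81377656  0.09549927]
d [1.4 2.8 1. ] w [-0.1  0.  -0. ]
```

View pics/s10.png

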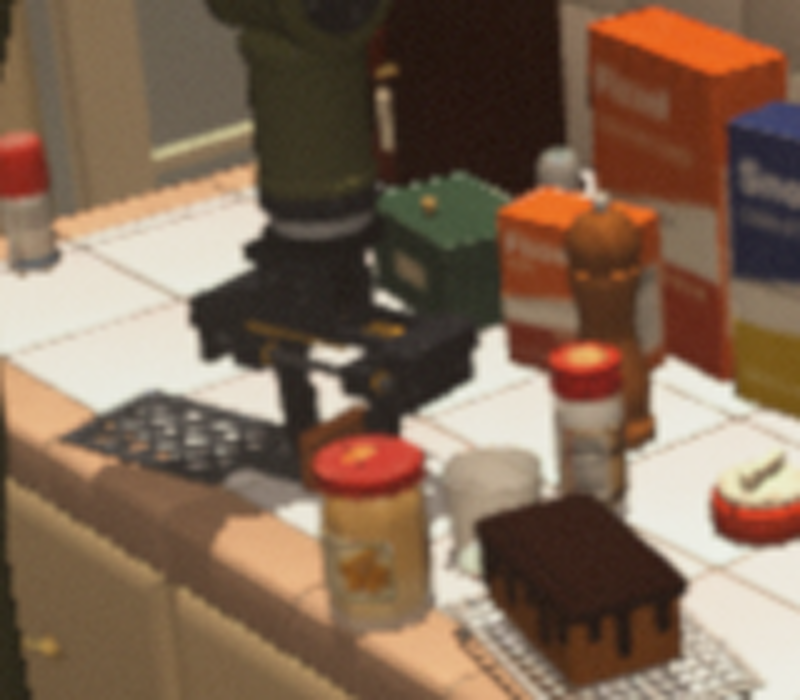

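The fingers straddle the wooden grip, seen at about (335,445) in the crop. Closing now.

```bash
python3 -m inch '[{"grip":0.2,"dx":0,"dy":2,"dz":0,"wx":0,"wy":0,"wz":0},{"grip":0.5,"dx":0,"dy":2,"dz":0,"wx":0,"wy":0,"wz":0},{"grip":0.8,"dx":0,"dy":2,"dz":0,"wx":0,"wy":0,"wz":0},{"grip":1,"dx":0,"dy":2,"dz":0,"wx":0,"wy":0,"wz":0},{"grip":1,"dx":0,"dy":2,"dz":0,"wx":0,"wy":0,"wz":0},{"grip":1,"dx":0,"dy":2,"dz":0,"wx":0,"wy":0,"wz":0},{"grip":1,"dx":0,"dy":2,"dz":0,"wx":0,"wy":0,"wz":0},{"grip":1,"dx":0,"dy":2,"dz":0,"wx":0,"wy":0,"wz":0}]' 40
python3 -m inch '[{"grip":1,"dx":0,"dy":-10,"dz":0,"wx":0,"wy":0,"wz":0},{"grip":1,"dx":0,"dy":-30,"dz":0,"wx":0,"wy":0,"wz":0},{"grip":1,"dx":0,"dy":-55,"dz":0,"wx":0,"wy":0,"wz":0},{"grip":1,"dx":0,"dy":-85,"dz":0,"wx":0,"wy":0,"wz":0},{"grip":1,"dx":0,"dy":-120,"dz":0,"wx":0,"wy":0,"wz":0},{"grip":1,"dx":0,"dy":-150,"dz":0,"wx":0,"wy":0,"wz":0},{"grip":1,"dx":0,"dy":-170,"dz":0,"wx":0,"wy":0,"wz":0},{"grip":1,"dx":0,"dy":-185,"dz":0,"wx":0,"wy":0,"wz":0},{"grip":1,"dx":0,"dy":-185,"dz":0,"wx":0,"wy":0,"wz":0}]'
python3 - <<'E'
from h import *
s=arm.read_state(); print(s['contact_force'])
s=cap("scene");crop(s,170,150,330,290,5,"pics/s11.png"); t=cap("top"); crop(t,140,160,300,290,5,"pics/t11.png")
E
```

```text
time: 7.97
tcp_pos: [0.4617, 0.3344, 0.0113]
eef_rot: [-1.318, 1.021, -1.021]
contact_force: [-0.5, -0.2, 3.0]
grip_width: 0.0153
time: 8.72
tcp_pos: [0.4634, 0.3348, 0.1996]
eef_rot: [-1.312, 1.019, -1.022]
contact_force: [-1.0, -0.6, -1.1]
grip_width: 0.0154
[-1.0124939  -0.5633022  -1.06732791]
```

View pics/s11.png

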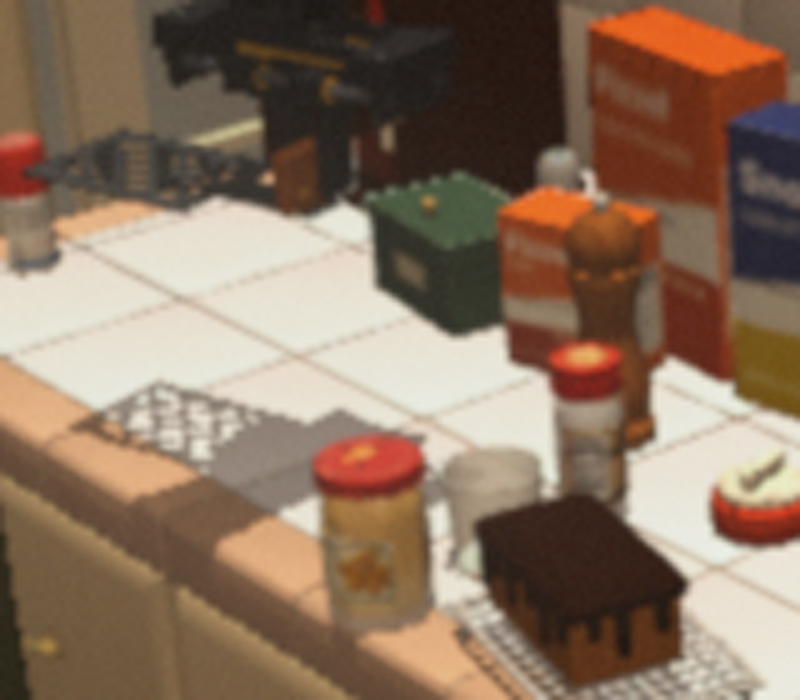

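View pics/t11.png

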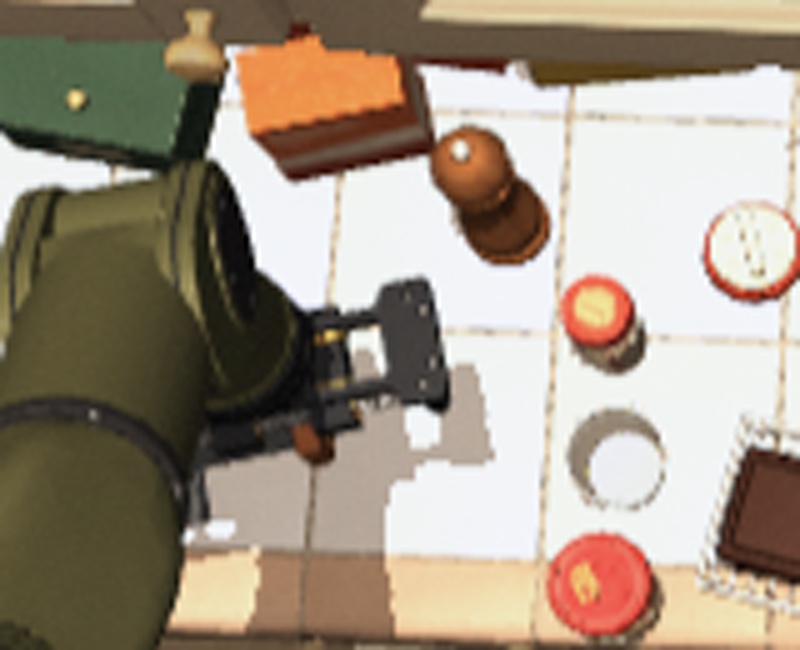

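Run:
```python
from h import *
t=cap("top"); crop(t,275,235,345,295,11,"pics/t12.png"); s=cap("scene"); crop(s,255,240,335,300,10,"pics/s12.png")
```

```text
(no output)
```

View pics/t12.png

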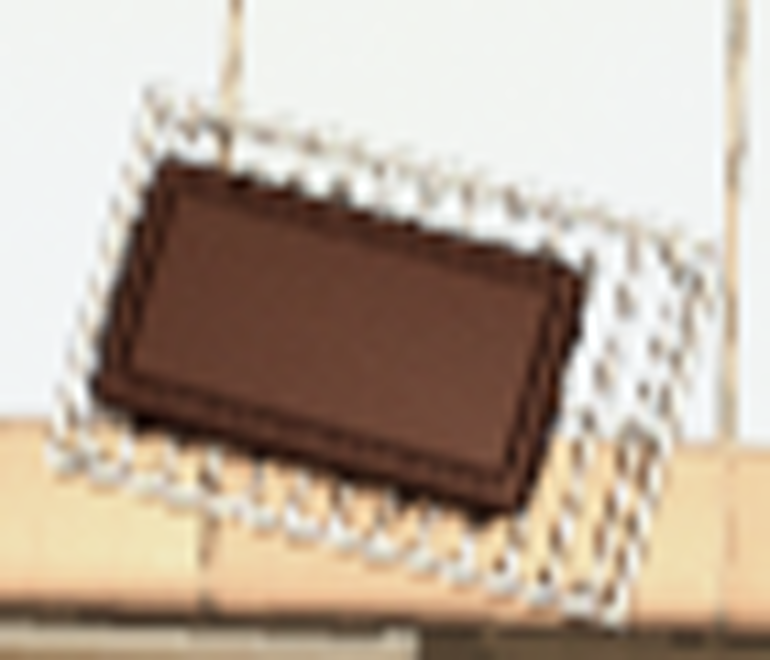

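View pics/s12.png

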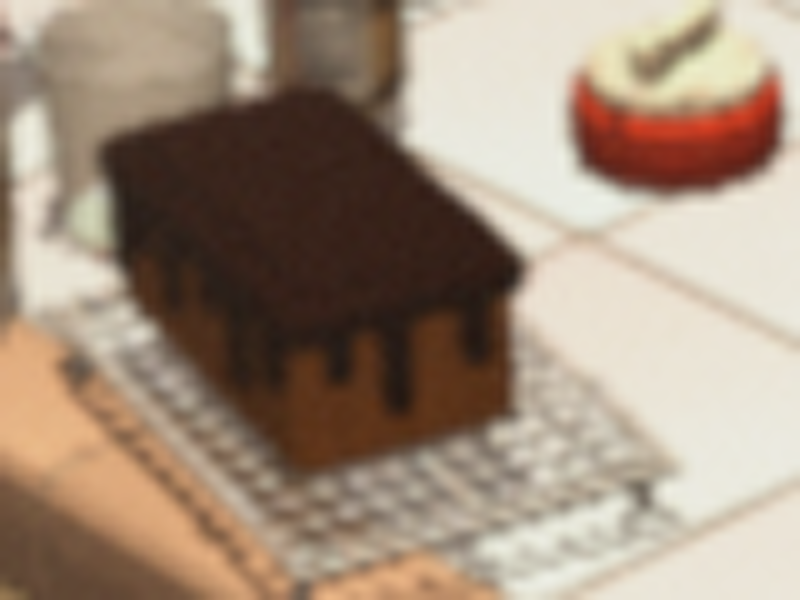

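Run:
```python
from h import *
t=cap("top");s=cap("scene")
F=lambda c,u,v,k,x,y,z:ray(c,x+(u+.5)/k-.5,y+(v+.5)/k-.5,z)
hd=lambda e:np.degrees(np.arctan2(e[1],e[0]))
for n,c,pts,k,x,y in(("top",t,((165,160),(585,265),(515,512),(95,390)),11,275,235),("top inner",t,((178,195),(552,285),(500,465),(135,360)),11,275,235),("scene",s,((310,90),(522,266),(280,332),(102,150)),10,255,240)):
  for z in(.082,.077):
    q=np.array([F(c,*p,k,x,y,z) for p in pts])
    print(n,z,q.mean(0).round(4),"L",[round(np.linalg.norm(q[i]-q[j]),4) for i,j in((0,1),(3,2),(0,3),(1,2))],[round(hd(q[0]-q[1]),1),round(hd(q[3]-q[2]),1),round(hd(q[3]-q[0])-90,1),round(hd(q[2]-q[1])-90,1)])
```

```text
top 0.082 [0.4224 0.0362 0.082 ] L [np.float64(0.123), np.float64(0.1231), np.float64(0.0684), np.float64(0.0728)] [np.float64(77.9), np.float64(75.9), np.float64(76.1), np.float64(76.3)]
top 0.077 [0.4231 0.0364 0.077 ] L [np.float64(0.1234), np.float64(0.1236), np.float64(0.0686), np.float64(0.073)] [np.float64(77.9), np.float64(75.9), np.float64(76.1), np.float64(76.3)]
top inner 0.082 [0.4239 0.036  0.082 ] L [np.float64(0.1092), np.float64(0.1071), np.float64(0.0485), np.float64(0.0531)] [np.float64(78.4), np.float64(76.0), np.float64(78.3), np.float64(76.0)]
top inner 0.077 [0.4246 0.0361 0.077 ] L [np.float64(0.1095), np.float64(0.1075), np.float64(0.0487), np.float64(0.0533)] [np.float64(78.4), np.float64(76.0), np.float64(78.3), np.float64(76.0)]
scene 0.082 [0.4078 0.0268 0.082 ] L [np.float64(0.1267), np.float64(0.1225), np.float64(0.0664), np.float64(0.0714)] [np.float64(78.1), np.float64(75.7), np.float64(79.7), np.float64(76.1)]
scene 0.077 [0.4136 0.0345 0.077 ] L [np.float64(0.1276), np.float64(0.1233), np.float64(0.0668), np.float64(0.0719)] [np.float64(78.1), np.float64(75.7), np.float64(79.7), np.float64(76.1)]
```

Run:
```python
from h import *
t=cap("top"); im=t["image"]; k=8
x0,y0,x1,y1=272,232,345,298
b=cv2.resize(im[y0:y1,x0:x1].astype(np.float32),None,fx=k,fy=k,interpolation=cv2.INTER_LINEAR)
m=((b[:,:,2]<95)&(b[:,:,0]<150)).astype(np.uint8)*255   # brown/dark: low blue
m=cv2.morphologyEx(m,cv2.MORPH_OPEN,np.ones((41,41),np.uint8))
cs,_=cv2.findContours(m,cv2.RETR_EXTERNAL,cv2.CHAIN_APPROX_NONE); c=max(cs,key=cv2.contourArea)[:,0,:].astype(float)
r=cv2.minAreaRect(c.astype(np.float32)); bp=cv2.boxPoints(r); print(r)
cv2.imwrite("pics/t13.png",np.hstack([m]))
pts=np.array([ray(t,x0+(p[0]+.5)/k-.5,y0+(p[1]+.5)/k-.5,.078)[:2] for p in c])
h=np.radians(77); e=np.array([np.cos(h),np.sin(h)]); f=np.array([-e[1],e[0]]); o=np.array([.423,.036])
q=(pts-o)@np.column_stack([e,f]); 
for n,sel,ax in(("left",q[:,0]>.05,0),("right",q[:,0]<-.05,0),("near",q[:,1]>.025,1),("far",q[:,1]<-.025,1)):
    w=q[sel]; w=w[abs(w[:,1-ax])<(.025 if ax==0 else .05)]
    p=np.polyfit(w[:,1-ax],w[:,ax],1); print(n,"off",p[1].round(4),"slope deg",np.degrees(p[0]).round(2),len(w))
```

```text
((269.3854064941406, 273.86590576171875), (336.96356201171875, 205.90516662597656), 15.101099014282227)
left off 0.0646 slope deg 0.79 123
right off -0.0644 slope deg -1.37 125
near off 0.0421 slope deg 0.36 256
far off -0.0351 slope deg -0.62 251
```

View pics/t13.png

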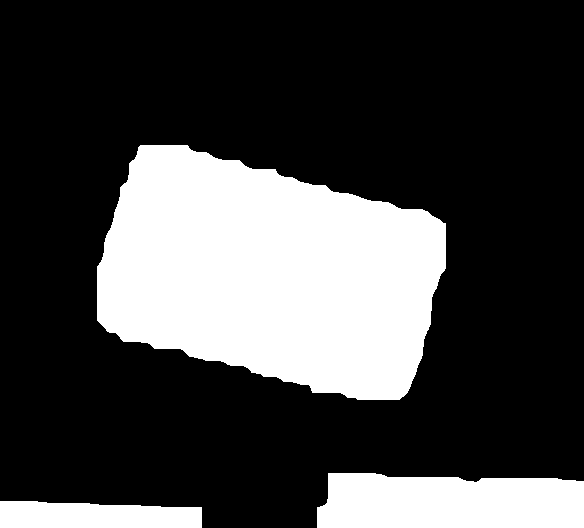

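Run:
```python
from h import *
rel([.42,.10,.205],frame(0,0,1))
rel([.395,-.102,.205],frame(-13,0,1))
```

```text
d [216.2  -9.6 -98.2] w [ 0.1 14.4  0.1]
d [ 405.5   -9.3 -172.8] w [ 0.1 27.4  0.1]
```

```bash
python3 -m inch '[{"grip":1,"dx":8,"dy":-9,"dz":-4,"wx":0,"wy":0.5,"wz":0},{"grip":1,"dx":22,"dy":-9,"dz":-10,"wx":0,"wy":1.5,"wz":0},{"grip":1,"dx":42,"dy":-9,"dz":-19,"wx":0,"wy":3,"wz":0},{"grip":1,"dx":65,"dy":-9,"dz":-29,"wx":0,"wy":4.5,"wz":0},{"grip":1,"dx":90,"dy":-9,"dz":-40,"wx":0,"wy":6,"wz":0},{"grip":1,"dx":115,"dy":-9,"dz":-52,"wx":0,"wy":8,"wz":0},{"grip":1,"dx":140,"dy":-9,"dz":-63,"wx":0,"wy":9.5,"wz":0},{"grip":1,"dx":163,"dy":-9,"dz":-73,"wx":0,"wy":11,"wz":0},{"grip":1,"dx":183,"dy":-9,"dz":-82,"wx":0,"wy":12.5,"wz":0},{"grip":1,"dx":197,"dy":-9,"dz":-88,"wx":0,"wy":13.5,"wz":0},{"grip":1,"dx":205,"dy":-9,"dz":-92,"wx":0,"wy":14,"wz":0}]'
python3 - <<'E'
from h import *
print(arm.read_state()["joint_pos"])
rel([.395,-.102,.205],frame(-13,0,1))
cap("scene","pics/s14.png")
E
```

```text
time: 9.98
tcp_pos: [0.4233, 0.11, 0.2057]
eef_rot: [-1.211, 1.207, -1.208]
contact_force: [-0.5, 0.2, -1.9]
grip_width: 0.0156
[-0.6852784   0.56904733  0.51295726  2.16612945 -0.54528366  0.53316084
 -1.32846279]
d [211.9   0.8 -29. ] w [-0.  13.2  0.1]
```

View pics/s14.png

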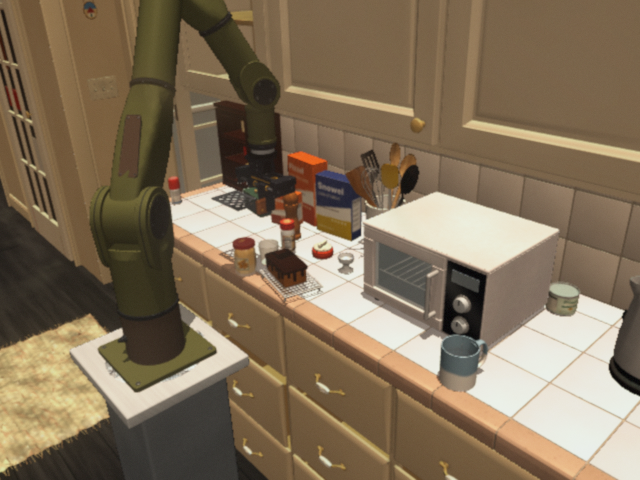

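The stencil, with its sheet at about (233,198), is above the jars and everything looks untouched. Carrying on.

```bash
python3 -m inch '[{"grip":1,"dx":8,"dy":1,"dz":-1,"wx":0,"wy":0.5,"wz":0},{"grip":1,"dx":22,"dy":1,"dz":-3,"wx":0,"wy":1.5,"wz":0},{"grip":1,"dx":42,"dy":1,"dz":-6,"wx":0,"wy":3,"wz":0},{"grip":1,"dx":65,"dy":1,"dz":-9,"wx":0,"wy":4.5,"wz":0},{"grip":1,"dx":90,"dy":1,"dz":-12,"wx":0,"wy":6,"wz":0},{"grip":1,"dx":115,"dy":1,"dz":-16,"wx":0,"wy":7.5,"wz":0},{"grip":1,"dx":140,"dy":1,"dz":-19,"wx":0,"wy":9,"wz":0},{"grip":1,"dx":163,"dy":1,"dz":-22,"wx":0,"wy":10.5,"wz":0},{"grip":1,"dx":183,"dy":1,"dz":-25,"wx":0,"wy":12,"wz":0},{"grip":1,"dx":200,"dy":1,"dz":-27,"wx":0,"wy":13,"wz":0},{"grip":1,"dx":212,"dy":1,"dz":-29,"wx":0,"wy":13.2,"wz":0},{"grip":1,"dx":212,"dy":1,"dz":-29,"wx":0,"wy":13.2,"wz":0}]'
python3 - <<'E'
from h import *
print(arm.read_state()["joint_pos"])
rel([.395,-.102,.15],frame(-13,0,1))
s=cap("scene");crop(s,230,140,390,300,5*0.75,"pics/s15.png");t=cap("top");crop(t,250,200,410,320,5,"pics/t15.png")
E
```

```text
time: 11.03
tcp_pos: [0.3969, -0.1016, 0.2044]
eef_rot: [-1.094, 1.372, -1.375]
contact_force: [0.6, -0.0, -1.7]
grip_width: 0.0162
[-0.17807848  0.53919898  0.48968003  2.24256479 -0.55401368  0.47414638
 -1.0428299 ]
d [ 0.7 54.4 -1.9] w [-0.1  0.1  0.1]
```

View pics/s15.png

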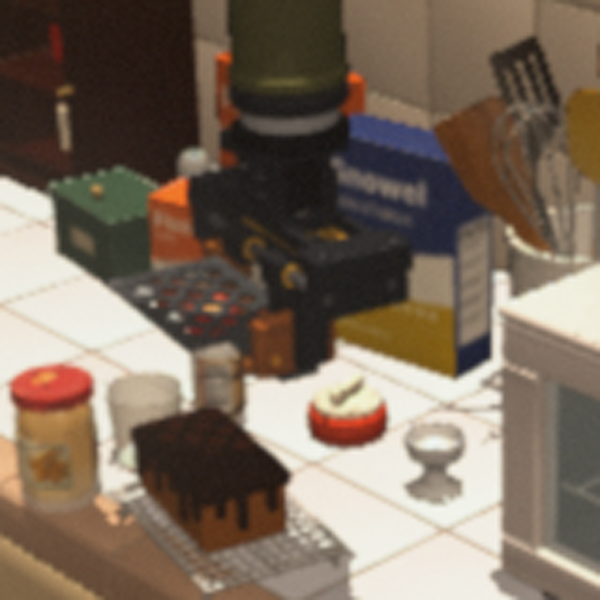

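View pics/t15.png

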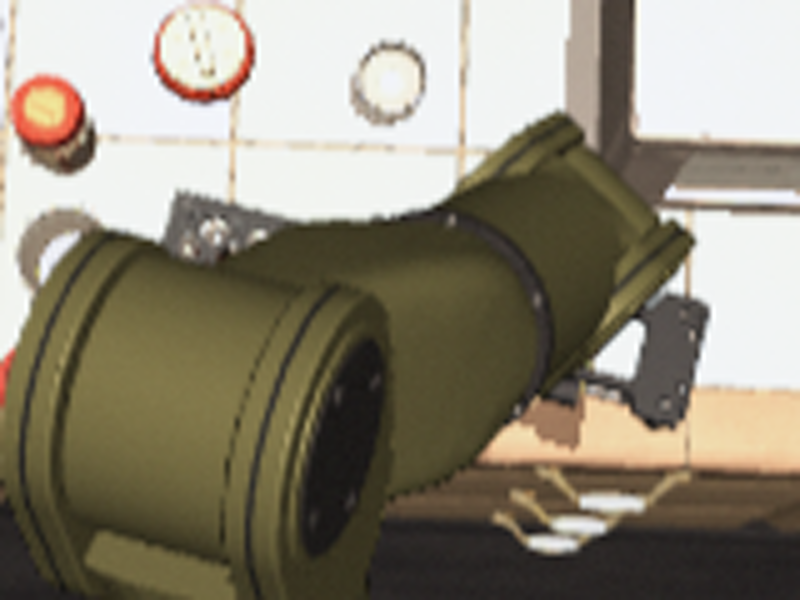

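```bash
cat >> h.py <<'E'
def sten(offy=.0064,offz=-.0113,offx=0):
    s=arm.read_state(); R=Ro.from_rotvec(s["eef_rot"]).as_matrix()
    xs=-R[:,0]; zs=-R[:,1]; ys=np.cross(zs,xs)
    O=s["tcp_pos"]+offy*ys+offz*zs+offx*xs
    M=O+.14*xs; C=[M+a*.07*xs+b*.046*ys+.004*zs for a,b in((1,-1),(1,1),(-1,1),(-1,-1))]
    G=[O+a*.008*xs+b*.03*ys+.046*zs for a,b in((1,-1),(1,1),(-1,1),(-1,-1))]
    return O,M,xs,np.array(C),np.array(G)
def over(c,polys,box,k,f):
    x0,y0,x1,y1=box; im=cv2.resize(np.ascontiguousarray(c["image"][y0:y1,x0:x1,::-1]),None,fx=k,fy=k,interpolation=cv2.INTER_CUBIC)
    for P,col in polys:
        q=np.array([((proj(c,p)-[x0,y0]+.5)*k-.5) for p in P]); cv2.polylines(im,[np.round(q).astype(int)],True,col,1); 
    cv2.imwrite(f,im)
E
python3 - <<'E'
from h import *
O,M,xs,C,G=sten(); print(O,M,xs)
s=cap("scene");t=cap("top")
h=np.radians(77);e=np.array([np.cos(h),np.sin(h),0]);f=np.array([-e[1],e[0],0]);m=np.array([.420,.036,.082])
K=[m+a*.065*e+b*.038*f for a,b in((1,-1),(1,1),(-1,1),(-1,-1))]
K0=[p-[0,0,.06] for p in K]
P=[(C,(0,255,0)),(G,(255,255,0)),(K,(0,0,255)),(K0,(255,0,255))]
over(s,P,(250,190,330,300),7,"pics/s16.png");over(t,P,(270,215,400,310),6,"pics/t16.png")
E
```

```text
[ 0.39068219 -0.09742725  0.19277415] [0.42148364 0.03914239 0.19283955] [2.20010338e-01 9.75497428e-01 4.67117257e-04]
```

View pics/s16.png

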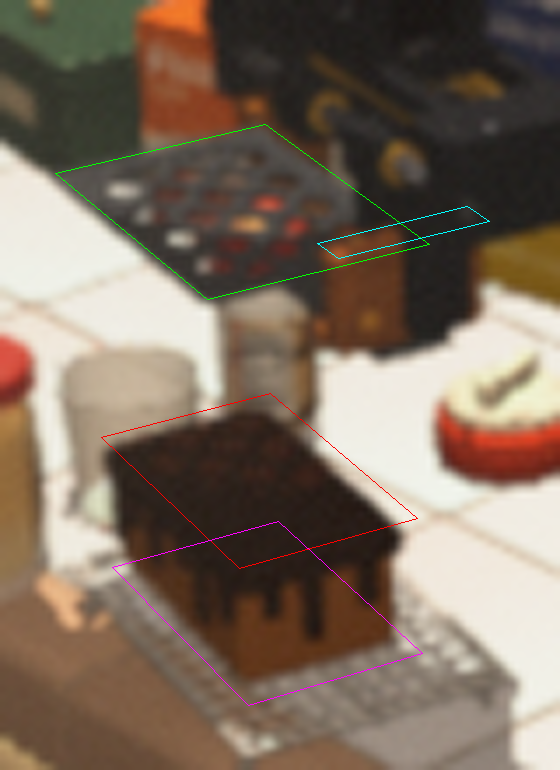

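View pics/t16.png

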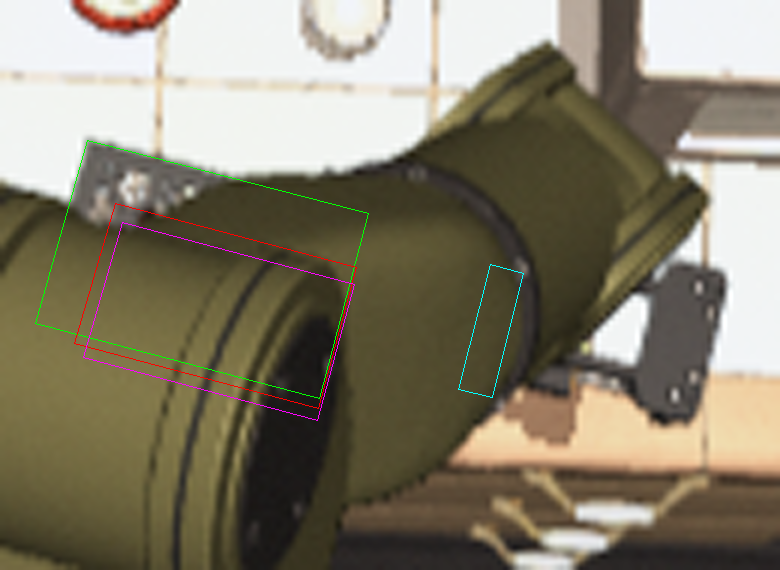

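```bash
python3 - <<'E'
from h import *
rel([.395,-.104,.114],frame(-13,0,1))
E
python3 -m inch '[{"grip":1,"dx":2,"dy":5,"dz":-1.5,"wx":0,"wy":0,"wz":0},{"grip":1,"dx":3,"dy":20,"dz":-1.5,"wx":0,"wy":0,"wz":0},{"grip":1,"dx":3,"dy":40,"dz":-1.5,"wx":0,"wy":0,"wz":0},{"grip":1,"dx":3,"dy":58,"dz":-1.5,"wx":0,"wy":0,"wz":0},{"grip":1,"dx":3,"dy":74,"dz":-1.5,"wx":0,"wy":0,"wz":0},{"grip":1,"dx":3,"dy":84,"dz":-1.5,"wx":0,"wy":0,"wz":0},{"grip":1,"dx":3,"dy":89,"dz":-1.5,"wx":0,"wy":0,"wz":0},{"grip":1,"dx":3,"dy":89,"dz":-1.5,"wx":0,"wy":0,"wz":0},{"grip":1,"dx":3,"dy":89,"dz":-1.5,"wx":0,"wy":0,"wz":0}]'
python3 - <<'E'
from h import *
O,M,xs,C,G=sten(); print(O,M,xs); print(arm.read_state()["joint_pos"])
rel([.395,-.104,.104],frame(-13,0,1))
s=cap("scene");t=cap("top")
P=[(C,(0,255,0)),(G,(255,255,0))]
over(s,P,(250,210,340,300),8,"pics/s17.png");over(t,P,(240,190,400,310),5,"pics/t17.png")
E
```

```text
d [ 6.2 90.  -0.5] w [ 0.   0.4 -0. ]
time: 11.98
tcp_pos: [0.3944, -0.1018, 0.1151]
eef_rot: [-1.096, 1.371, -1.371]
contact_force: [-0.2, 0.1, -1.0]
grip_width: 0.0155
[ 0.38817073 -0.10039614  0.1038513 ] [0.41898299 0.03617107 0.10385389] [2.20087576e-01 9.75480117e-01 1.85496848e-05]
[ 0.02837375  0.70003983  0.17986974  2.32135664 -0.73577194  0.1726408
 -0.89777564]
d [ 2.  11.1  1.1] w [ 0.   0.3 -0. ]
```

View pics/s17.png

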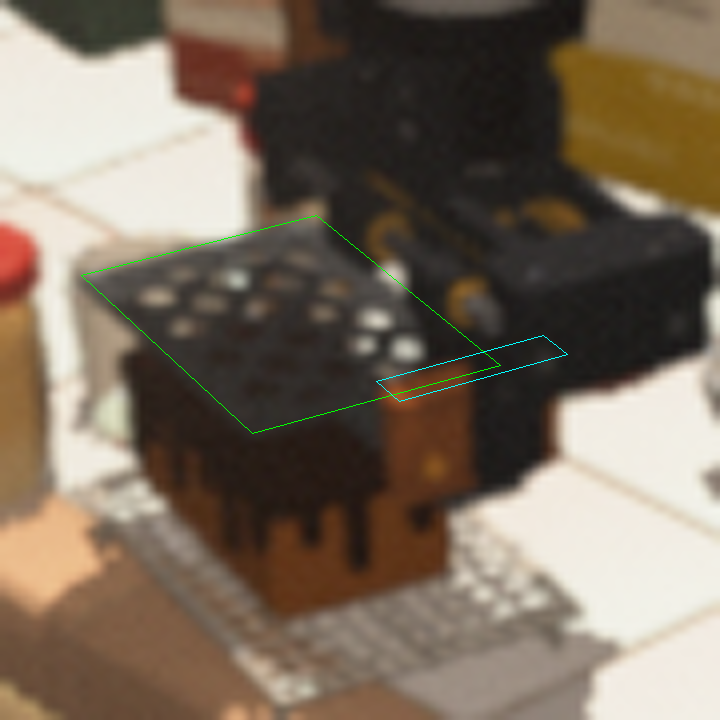

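View pics/t17.png

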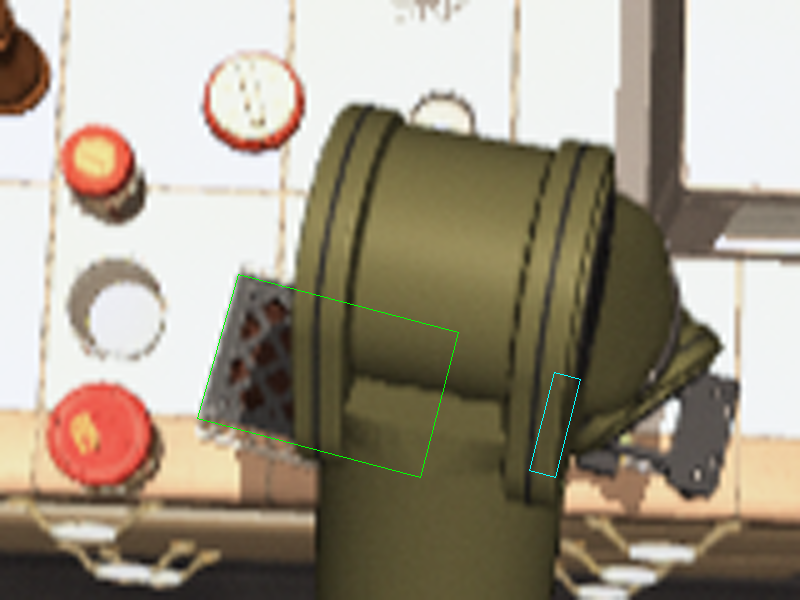

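```bash
python3 -m inch '[{"grip":1,"dx":0,"dy":2,"dz":0.5,"wx":0,"wy":0.3,"wz":0},{"grip":1,"dx":0,"dy":4,"dz":0.5,"wx":0,"wy":0.3,"wz":0},{"grip":1,"dx":0,"dy":6,"dz":0.5,"wx":0,"wy":0.3,"wz":0},{"grip":1,"dx":0,"dy":8,"dz":0.5,"wx":0,"wy":0.3,"wz":0},{"grip":1,"dx":0,"dy":9.5,"dz":0.5,"wx":0,"wy":0.3,"wz":0},{"grip":1,"dx":0,"dy":10,"dz":0.5,"wx":0,"wy":0.3,"wz":0},{"grip":1,"dx":0,"dy":10,"dz":0.5,"wx":0,"wy":0.3,"wz":0},{"grip":1,"dx":0,"dy":10,"dz":0.5,"wx":0,"wy":0.3,"wz":0}]'
python3 - <<'E'
from h import *
O,M,xs,C,G=sten(); print(O,M,xs); print(arm.read_state()["joint_pos"])
s=cap("scene");t=cap("top")
P=[(C,(0,255,0))]
over(s,P,(250,210,340,300),8,"pics/s18.png");cap("scene","pics/s18f.png");over(t,P,(260,220,320,290),8,"pics/t18.png")
E
```

```text
time: 12.75
tcp_pos: [0.3949, -0.1022, 0.1051]
eef_rot: [-1.093, 1.375, -1.375]
contact_force: [-0.2, 0.0, -1.6]
grip_width: 0.0157
[ 0.38863213 -0.10075701  0.09382867] [0.42024683 0.03562667 0.09381367] [ 2.25819279e-01  9.74169206e-01 -1.07182409e-04]
[ 0.05227989  0.72073496  0.14273937  2.32510472 -0.75159535  0.13778401
 -0.89187954]
```

View pics/s18.png

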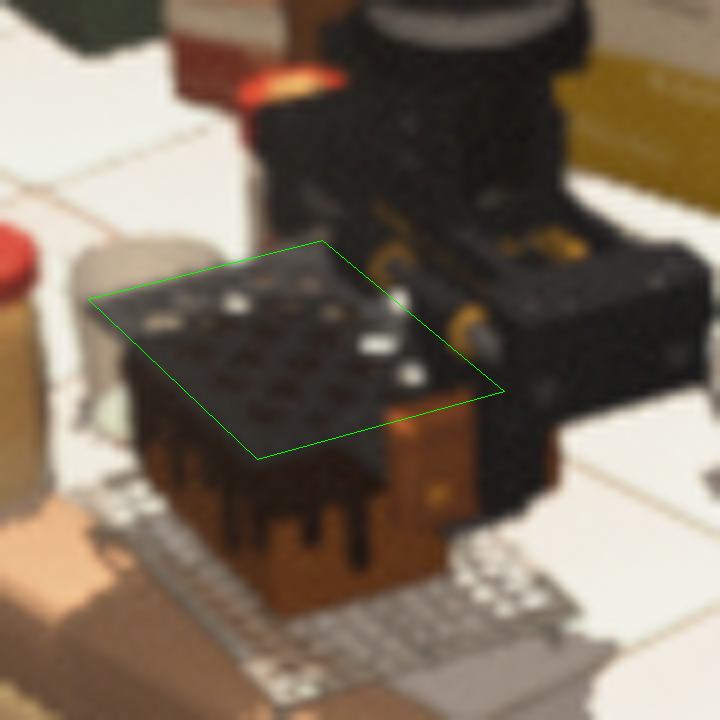

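View pics/s18f.png

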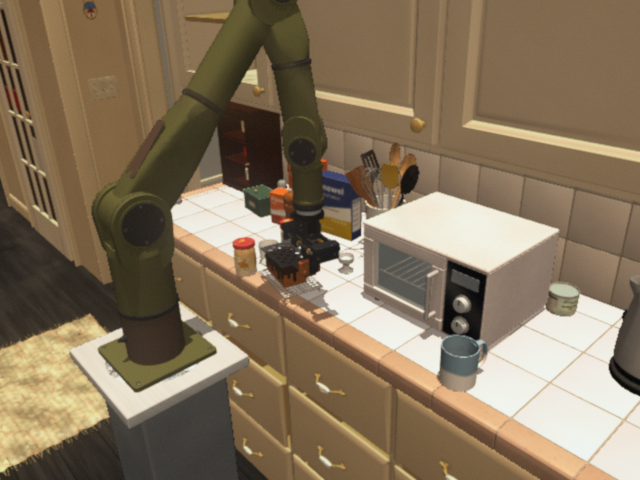

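View pics/t18.png

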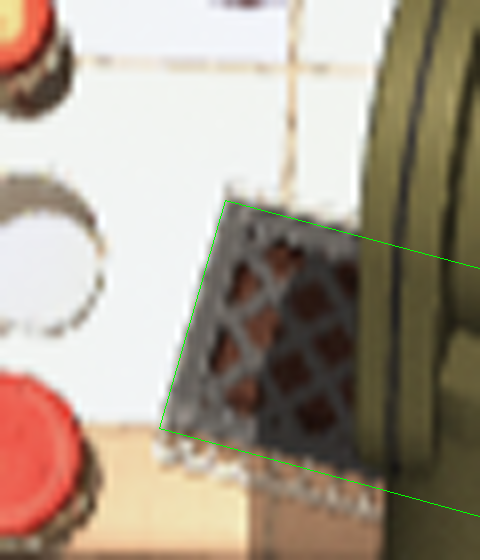

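```bash
python3 -m inch '[{"grip":1,"dx":0,"dy":1,"dz":0,"wx":0,"wy":0,"wz":0},{"grip":1,"dx":0,"dy":1.5,"dz":0,"wx":0,"wy":0,"wz":0},{"grip":1,"dx":0,"dy":1.5,"dz":0,"wx":0,"wy":0,"wz":0},{"grip":1,"dx":0,"dy":1.5,"dz":0,"wx":0,"wy":0,"wz":0},{"grip":1,"dx":0,"dy":1.5,"dz":0,"wx":0,"wy":0,"wz":0},{"grip":1,"dx":0,"dy":1.5,"dz":0,"wx":0,"wy":0,"wz":0}]'
python3 - <<'E'
from h import *
O,M,xs,C,G=sten(); s=arm.read_state(); print(O,M,xs,s["qvel"].round(3) if hasattr(s["qvel"],"round") else s["qvel"],s["contact_force"])
t=cap("top");crop(t,355,170,515,300,5,"pics/t19.png")
E
```

```text
time: 13.4
tcp_pos: [0.3949, -0.1022, 0.1037]
eef_rot: [-1.093, 1.375, -1.375]
contact_force: [0.4, -0.4, -0.7]
grip_width: 0.0155
[ 0.38866271 -0.10072647  0.09236146] [0.42026311 0.03566053 0.09233835] [ 2.25717147e-01  9.74192867e-01 -1.65070340e-04] [-0.     0.001  0.001 -0.001  0.001  0.001  0.001] [ 0.3862293  -0.42359953 -0.7226579 ]
```

View pics/t19.png

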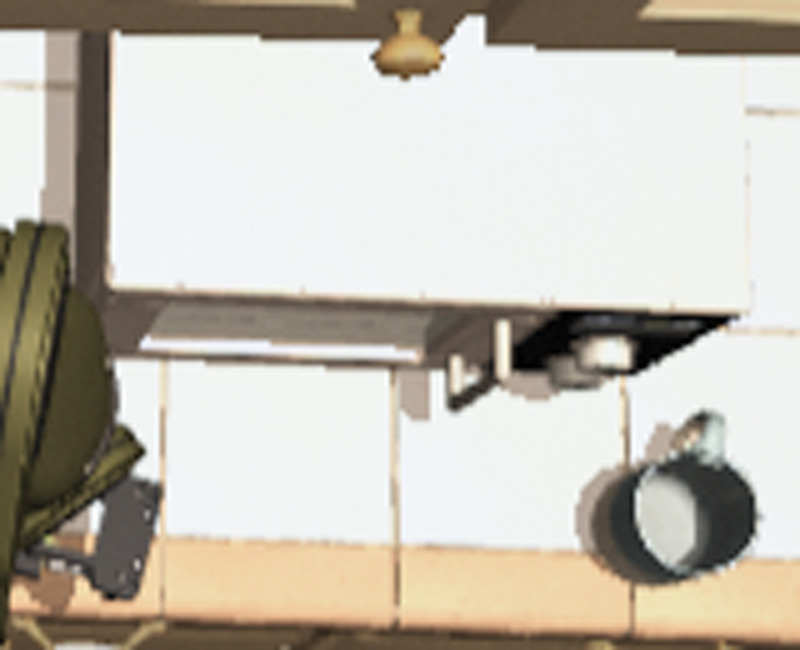

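The door is still shut, the mug hasn't moved, and the stencil is level and steady about 10 mm above the glaze. Handing in.

```bash
python3 -c "
from workcell import arm
print(arm.job_done())"
```

```text
the job is handed in; nothing more can be done
None
```

The oven door is shut on its catch. The arm is holding the stencil level over the cake, about 1 cm above the glaze, and I handed the job in at about 13.5 s.

**Door:** I pushed it until it met a firm stop: the force rose to 22 N with no further movement. It stayed flush after I backed off and in the last picture.

**Stencil:** I gripped it by the wooden grip at 40 N and carried it over the jars with its underside about 19 cm above the worktop.

Last checks:

| Check | Result |
|---|---|
| Sheet centre | (0.420, 0.036), within about 1 mm of my cake-centre estimate |
| Height of underside | 0.092 m, about 10 mm above the nominal glaze height of 0.082 m |
| Line-up with the cake's long sides | within about 0.5° |
| Tilt along its length | about 0.01° |
| Outside force | about 1 N, roughly the stencil's weight, so I saw no sign of touching the cake |
| Other items | none appeared moved in the pictures, judged by eye |

- **Cake position:** the two cameras disagreed by about 2–4 mm on where the cake's centre is, probably because its edges are rounded. I went mainly by the top view.
- **Final look:** the arm hid part of the stencil from above. Its position comes from the arm's own readings, confirmed by the edges I could see in both views.

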